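# Lay out the sample-preparation corner of the lab bench

## Task

Lay out this corner of the bench for sample preparation: in the three-bay tray, stand the amber bottle in the middle bay, the white tube rack beside it in the end bay nearer the stirrer, and the low jar on the bottle's other side in the end bay away from the stirrer, each standing upright and flat on the floor of its bay. Stand the beaker upright in the middle of the stirrer's plate and put the cover centred on top of it, knob up. Leave the tip box, the wash bottle and the vial block where they are.

Things in the scene. Friction and masses are not known exactly. Their poses are not given: they have to be found in the camera images.
- tray: Fixed low spill tray, 237 mm along its y, 110 mm along its x, rim 18 mm high, of bare aluminium, turned up to 0.2 rad; its +y end is the left one as seen from the robot. Two low ribs (15 mm high, 4 mm thick) divide it across into three bays in a row along y, each 100 mm (x) by about 73 mm (y) inside; bay centres at y = +77.5, 0 and -77.5 mm, bay floor 5 mm above the origin. Origin at the centre of its underside, z up.
- stirrer: Fixed white magnetic stirrer, square body 120 x 120 mm with rounded edges and a round white ceramic plate 104 mm across on it whose flat top is 50 mm above the bench. It stands beside the tray, beyond one end of the row of bays (left or right varies). Origin at the centre of its underside, z up.
- rack: Loose white tube rack, an oblong of three shelves with two solid end walls, 62 mm (its x, across the end walls) by 50 mm (its y) by 50 mm high (grips like a solid block on any side), with twelve small dark holes in the top, five of them filled by capped tubes that stand 4 mm proud; about 120 g, turned less than 0.4 rad, standing. Origin at the centre of its underside, z up.
- bottle: Loose amber glass bottle with a blue cap, round, 50 mm across, 115 mm tall, straight-sided up to at least 65 mm, narrower above, paper band round it, about 220 g, standing. Origin at the centre of its underside, z up.
- jar: Loose low amber glass jar with a black cap, round, 46 mm across, 50 mm tall, the glass straight-sided up to 33 mm, the cap above it (35 to 50 mm up) 40 mm across, about 100 g, standing. Origin at the centre of its underside, z up.
- beaker: Loose open white plastic beaker, round, straight-sided, 56 mm across, 75 mm tall, wall 3 mm, about 120 g, standing mouth up. Origin at the centre of its underside, z up.
- cover: Loose aluminium beaker cover: flat disc 72 mm across and 5 mm thick, with a stem (16 mm across) and a round black knob on its centre, 22 mm across, from 15 to 40 mm above the underside; about 70 g, lying knob up. Origin at the centre of its underside, z up.
- tip_box: Bystander, loose: closed pipette-tip box, black with orange lid, 82 x 117 x 67 mm, at the left. Origin at the centre of its underside, z up.
- wash_bottle: Bystander, loose: white wash bottle, 66 mm across, about 180 mm tall with its bent spout, at the right. Origin at the centre of its underside, z up.
- vial_block: Bystander, loose: long blue block with five white vials, 60 mm (x) by 150 mm (y), 42 mm high, behind the tray and the stirrer. Origin at the centre of its underside, z up.
Mind the look-alikes: they are no part of the job. Leave any red look-alike of the rack alone.

How it is judged:
By the outcome, as a careful person would: the job done as asked, in the order asked, and still so for the second after the job is handed in, with the robot touching nothing.
It also fails if it takes over 131 s, if anything falls off the work surface, if the arm or the gripper's body presses on something with over 40 N, if the wrist force passes 120 N, or if a joint passes its speed limit or range.

## Robot

A 6-joint arm with a two-finger parallel gripper is mounted at the origin on the work surface. World frame = base frame: x ahead of the robot, y to its left, z up, the work surface at z = 0. Lengths are in mm, angles in rad, forces in N, time in s.
With the tool pointing down it reaches from about 275 to 750 mm from the base axis. Payload 10.2 kg.
Tool frame: the origin (TCP) lies at the very end of the fingers, on their centre line; the grasp point (between the pads) lies 19 mm behind it; z points along the fingers, x is the direction in which the jaws open and shut, and the axes are right-handed (so a half turn about z gives the same grasp; the last joint's range is limited). The gripper opens to 85 mm and grips with 20 to 120 N. Pads are 22 mm wide; open, the fingers measure 114 mm over their backs; the gripper's body (76 mm by 85 mm) begins 54 mm behind the grasp point. The pads swing forward as they close: fully open they stand 13 mm farther back than shut.
Start: joints at [1.008, 0.313, 1.498, -0, 1.331, -0.223], TCP at [174.995, 494.983, 231.294] pointing down, gripper open.
Joint ranges: [-2.94, 2.94], [-0.97, 2.17], [0.19, 2.56], [-1.23, 4.37], [0.02, 3.11], [-2.88, 2.88]. Speed limits (rad/s): [2.39, 2.39, 3.01, 3.14, 3.14, 3.14].

## Interface

Orientations are given as a unit quaternion [w, x, y, z].
In Python, from rig import ctrl, cams gives the robot as it stands.
- The arm moves only by the tool play_rows, never from a script. Its argument "steps" is a list of rows, each a list of 2 entries, a list of its own where there are three numbers: the shift along the tool's x, y, z normalised to -1 to 1, where 1 is 0.75 m, then the turn, a rotation vector about the tool's x, y, z normalised to -1 to 1, where 1 is 45 degrees. A call has 1 to 20 rows; each row shifts and turns the commanded pose from where the row before left it, along the tool's axes as they then stand; what a row does not reach is not made up. A row lasts 1/10 s, in which the tool goes at most 50 mm and 8.59 degrees, less where a joint would pass 70% of its speed; a pose out of reach is approached as far as the arm can. A call with a number of a shift or a turn outside -1 to 1 is refused whole. A call with a gripper value outside its range is refused whole. "grip" is the closure, from 0 (fully open) to 1 (shut), set as the call begins (left out, the last holds). The fingers move at their own pace and stop on an object; "squeeze" is the grip in N (left out, the last holds). Time passes only in rows, so rows that do not move let the fingers close. It gives the time, the measured TCP pose, the force and the opening at its end, in the units of the state.
- ctrl.sense(): the state, without advancing time (a new reading comes with each control period).
- cams.capture(name): name is "scene" or "top"; returns the picture (384x512x3 uint8, red, green, blue); there is no depth.
- cams.camera_info(name): a dict with "fx", "fy", "cx", "cy" (pixels), "dist_coeffs" ([k1, k2, p1, p2, k3] as OpenCV has them; the pictures are not rectified), "xyz" and "attitude" of the camera in the world. Camera axes: x right, y up, looking along -z (the intrinsics and any distortion apply to the point x, -y, -z); pixel columns grow to the right and rows downward; lengths in mm; the calibration is good to about 2 mm. A picture is of the moment at which its call begins. camera_info takes no time and is no camera call.
- ctrl.finish_job(): hands the job in, once; it reports no verdict.
Trained networks look in the newest picture that a camera, given by its name, has taken for a name from the list of things; names that differ only in an ending like _2 or _b are one class to them, and where a whole thing is asked for, a point or a joint stands for the part that bears it (a point fixed in the world has none). Each returns a list of dicts, best first, with "p" (0 to 1); they miss things now and then, are a little off and sometimes report something else, mostly with a low value. They report only what shows in the picture. A call takes as long as a camera call. They do not tell look-alikes from the thing itself.
- cams.search_frame(camera, thing): "rect" ([centre column, centre row, width, height] in pixels, round what is visible of it).
- cams.tip_of(camera, thing): "pixel" ([column, row] in pixels: a listed point, or the origin of a listed thing).
The state is a dict: "time_s": time; "joints": joint angles; "dq": joint speeds; "tau": joint torques, N m; "eef_pos": TCP position; "ee_rot": TCP orientation; "force": force on the tool from outside, world axes, zero at the start; "wrist_torque": the same for the moment, N m; "grip_width": opening from 0.0 (shut) to 1.0 (fully open).
Only numpy, scipy, OpenCV 4.12 (cv2) and the standard library are available. Lean on these libraries where they do the work, as an engineer would, in place of code of your own. Each camera call takes 0.05 s, during which the arm holds its last target.

## Working session

There is one attempt and no reset: what is moved stays moved. The work goes in short steps, Python scripts to look and compute and a tool call to move; the robot and the scene stay as the last step left them, time stands still between calls to the robot, and variables do not carry over. Pictures are saved under pics/ and viewed, and the job is handed in when it is done.

Besides the shell and the picture viewer there is one more tool, called after "Call:" by a JSON object that holds its "name" and its "arguments". play_rows: Moves the arm, as the interface text tells. Its arguments: {"type":"object","properties":{"steps":{"type":"array"},"grip":{"type":"number"},"squeeze":{"type":"number"}},"required":["steps"]}

```bash
ls; mkdir -p pics
python3 - <<'E'
from rig import ctrl,cams
import cv2
print(ctrl.sense())
for n in("scene","top"):
    im=cams.capture(n); cv2.imwrite(f"pics/{n}0.png",cv2.cvtColor(im,cv2.COLOR_RGB2BGR)); print(n,cams.camera_info(n))
    for t in "tray stirrer rack bottle jar beaker cover tip_box wash_bottle vial_block".split():
        print(t,[(d['p'],d['pixel']) for d in cams.tip_of(n,t)][:3])
E
```

```text
pics
{'time_s': 0.0, 'joints': array([ 1.00759054e+00,  3.13471393e-01,  1.49843577e+00, -3.35293219e-06,
        1.33100587e+00, -2.23419524e-01]), 'dq': array([-0.0001433 ,  0.0001953 , -0.00086272, -0.00043707,  0.0004769 ,
       -0.00049371]), 'tau': array([ 4.69737079e-04, -4.12266004e+01, -2.59748268e+01, -1.18345897e-04,
        4.03627098e-03, -2.30954191e-05]), 'eef_pos': array([174.85588174, 494.75256835, 230.72462631]), 'ee_rot': array([ 2.53774345e-04,  8.16481552e-01,  5.77371145e-01, -6.09469197e-04]), 'force': array([ 0.09135173,  0.35111963, -0.06920608]), 'wrist_torque': array([-0.0089785 ,  0.00480724, -0.03358629]), 'grip_width': 0.995433304279209}
scene {'fx': 416.09842838980757, 'fy': 416.09842838980757, 'cx': 261.2004031589814, 'cy': 190.53903619013875, 'dist_coeffs': array([0.03348875, 0.        , 0.        , 0.        , 0.        ]), 'xyz': array([1059.37613365, -756.46717799,  941.00837548]), 'attitude': array([0.8725421 , 0.36782907, 0.11650607, 0.2996638 ])}
tray [(0.68, [255.4, 246.9])]
stirrer [(0.61, [315.2, 177.5]), (0.53, [272.4, 158.4])]
rack [(0.84,
[... 341 characters left out ...]
 (0.48, [217.4, 204.4])]
top {'fx': 460.3422075024437, 'fy': 460.3422075024437, 'cx': 262.0729654289922, 'cy': 186.26097602005757, 'dist_coeffs': array([-0.11016504,  0.        ,  0.        ,  0.        ,  0.        ]), 'xyz': array([ 357.25212359,   -5.90561559, 1340.7664405 ]), 'attitude': array([ 0.7144265 ,  0.04090112, -0.04979896, -0.69673664])}
tray [(0.56, [316.9, 161.6])]
stirrer [(0.72, [192.6, 163.4])]
rack [(0.87, [259.5, 212.5]), (0.83, [180.1, 277.0])]
bottle [(0.89, [166.6, 226.2])]
jar [(0.51, [294.8, 223.8])]
beaker [(0.62, [206.7, 216.7])]
cover [(0.91, [348.5, 236.3])]
tip_box [(0.72, [106.3, 187.7])]
wash_bottle [(0.85, [400.8, 195.7])]
vial_block [(0.89, [248.4, 107.5])]
```

View pics/scene0.png

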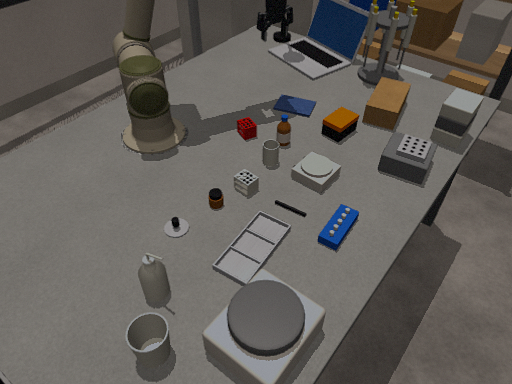

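View pics/top0.png

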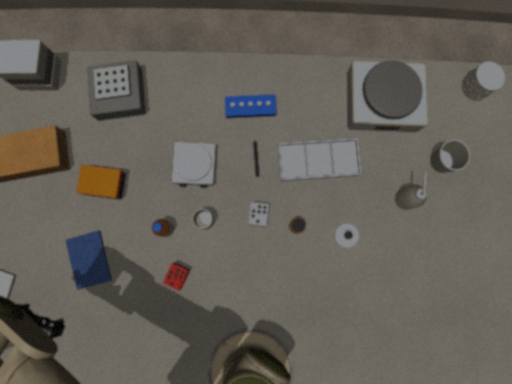

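Run:
```python
import cv2
im=cv2.imread("pics/top0.png")
c=im[70:310,130:430]; cv2.imwrite("pics/top0z.png",cv2.resize(c[:,:],(750,600),interpolation=cv2.INTER_CUBIC))
```

```text
(no output)
```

View pics/top0z.png

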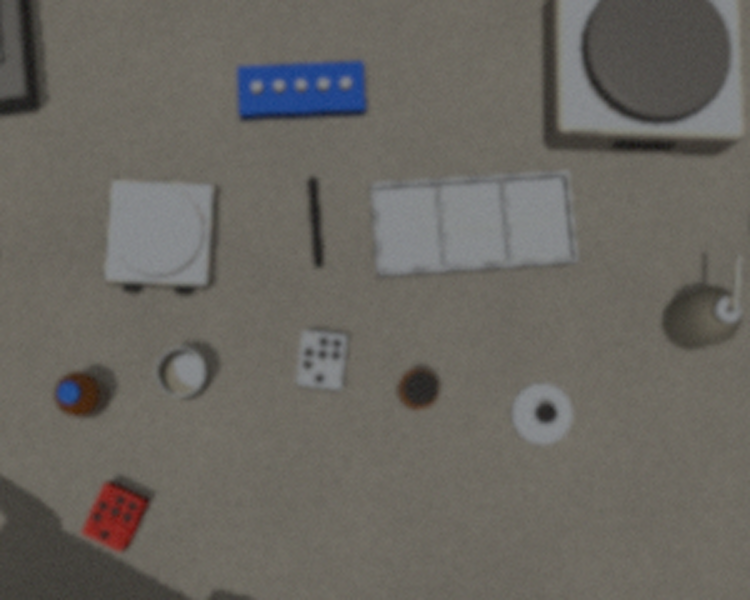

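The top picture shows:
- **Stirrer:** the small white unit at (193,163). The big grey-topped unit at (390,95) is a look-alike.
- **Tray:** (319,160).
- **Rack:** the white one at (259,213). The red look-alike is at (177,276).
- **Bottle:** (162,228).
- **Beaker:** (204,217). The big cup at (452,155) and the cup at (484,80) are look-alikes.
- **Jar:** (298,225).
- **Cover:** (347,236).

The stirrer is on the left (+y), so the rack goes in the +y bay and the jar in the -y bay.

Next I'll fit the poses using the calibration.

```bash
cat > h.py <<'E'
import numpy as np,cv2
from scipy.spatial.transform import Rotation as R
from scipy.optimize import minimize
from rig import ctrl,cams
INF={n:cams.camera_info(n) for n in("scene","top")}
def proj(n,P):
    c=INF[n]; q=c['attitude']; Rm=R.from_quat([q[1],q[2],q[3],q[0]]).as_matrix()
    p=(np.atleast_2d(P)-c['xyz'])@Rm; p=p*[1,-1,-1]
    K=np.array([[c['fx'],0,c['cx']],[0,c['fy'],c['cy']],[0,0,1]])
    return cv2.projectPoints(p.reshape(-1,1,3),np.zeros(3),np.zeros(3),K,c['dist_coeffs'])[0].reshape(-1,2)
def unproj(n,px,z):
    c=INF[n]; q=c['attitude']; Rm=R.from_quat([q[1],q[2],q[3],q[0]]).as_matrix()
    K=np.array([[c['fx'],0,c['cx']],[0,c['fy'],c['cy']],[0,0,1]])
    u=cv2.undistortPoints(np.array(px,float).reshape(-1,1,2),K,c['dist_coeffs']).reshape(-1,2)
    d=np.c_[u[:,0],-u[:,1],-np.ones(len(u))]@Rm.T
    t=(z-c['xyz'][2])/d[:,2]; return c['xyz']+d*t[:,None]
def circ(r,z,n=32):
    a=np.linspace(0,2*np.pi,n,endpoint=False); return np.c_[r*np.cos(a),r*np.sin(a),0*a+z]
def box(x,y,z0,z1): return np.array([[i*x/2,j*y/2,k] for i in(-1,1) for j in(-1,1) for k in(z0,z1)],float)
M={'bottle':[np.r_[circ(25,0),circ(25,75)],np.r_[circ(14,85),circ(14,115)]],
'jar':[np.r_[circ(23,0),circ(23,33)],np.r_[circ(20,35),circ(20,50)]],
'beaker':[np.r_[circ(28,0),circ(28,75)]],'cover':[np.r_[circ(36,0),circ(36,5)],np.r_[circ(11,20),circ(11,36)]],
'rack':[box(62,50,0,50)],'tray':[box(110,237,0,18)],'stirrer':[box(120,120,0,40),np.r_[circ(52,45),circ(52,50)]],
'tip_box':[box(82,117,0,67)],'vial_block':[box(60,150,0,42)],'red':[box(62,50,0,50)],'wash_bottle':[np.r_[circ(33,0),circ(33,120)]]}
def place(P,x,y,z,a):
    c,s=np.cos(a),np.sin(a); return P@np.array([[c,s,0],[-s,c,0],[0,0,1]])+[x,y,z]
def hulls(n,t,x,y,a=0,z=0): return [cv2.convexHull(proj(n,place(P,x,y,z,a)).astype(np.float32)) for P in M[t]]
def draw(n,img,t,x,y,a=0,z=0,s=1,off=(0,0),col=(0,255,0)):
    for h in hulls(n,t,x,y,a,z):
        cv2.polylines(img,[np.round(((h.reshape(-1,2)+.5)-off)*s).astype(int)],True,col,1)
def lsense():
    s=ctrl.sense(); q=s['ee_rot']; Rm=R.from_quat([q[1],q[2],q[3],q[0]]).as_matrix()
    return s,Rm
def plan(x,y,z,yaw):
    """shift+turn needed in tool axes (normalised). yaw= angle of tool x in world (mod pi). also residual tilt fix"""
    s,Rm=lsense()
    cur=np.arctan2(Rm[1,0],Rm[0,0]); d=(yaw-cur+np.pi/2)%np.pi-np.pi/2
    T=R.from_euler('z',cur+d)*R.from_euler('x',np.pi)
    rv=(R.from_matrix(Rm).inv()*T).as_rotvec()/(np.pi/4)
    dv=np.array([x,y,z])-s['eef_pos']
    print('t',round(s['time_s'],2),'pos',s['eef_pos'].round(1),'yaw',round(cur,3),'F',s['force'].round(1),'w',round(s['grip_width'],3),'j6',s['joints'][5].round(2))
    print('turn total',rv.round(4),'| shift before turn',(Rm.T@dv/750).round(4),'| shift after turn',(T.as_matrix().T@dv/750).round(4))
E
python3 - <<'E'
from h import *
G={'tray':(316.9,161.6,0),'stirrer':(193,163,40),'rack':(259,213,50),'bottle':(166,227,0),'jar':(297,224,30),'beaker':(205,217,40),'cover':(347.5,236,3),'vial_block':(250,106,42),'tip_box':(100,182,67),'red':(177,276,50),'wash_bottle':(408,197,50)}
for t,(u,v,z) in G.items():
    print(t,unproj('top',[u,v],z).round(0))
E
```

```text
tray [[ 609. -182.    0.]]
stirrer [[587. 180.  40.]]
rack [[448. -13.  50.]]
bottle [[404. 256.   0.]]
jar [[ 421. -122.   30.]]
beaker [[434. 139.  40.]]
cover [[ 391. -273.    3.]]
vial_block [[760.  21.  42.]]
tip_box [[522. 437.  67.]]
red [[267. 210.  50.]]
wash_bottle [[ 504. -439.   50.]]
```

```bash
cat > fit.py <<'E'
from h import *
def gm(f):
    im=cv2.imread(f).astype(np.float32); im=cv2.GaussianBlur(im,(0,0),0.8)
    gx=cv2.Scharr(im,cv2.CV_32F,1,0);gy=cv2.Scharr(im,cv2.CV_32F,0,1)
    g=np.sqrt(gx**2+gy**2).max(2); return np.minimum(g,np.percentile(g,98.5))
def samp(h,step=1.0):
    h=h.reshape(-1,2); o=[]
    for a,b in zip(h,np.roll(h,-1,0)):
        k=max(1,int(np.hypot(*(b-a))/step)); o.append(a+(b-a)*np.arange(k)[:,None]/k)
    return np.vstack(o).astype(np.float32)
def score(g,n,t,p,z=0):
    tot=0;w=0
    for h in hulls(n,t,p[0],p[1],p[2],z):
        s=samp(h); v=cv2.remap(g,s[:,:1].copy(),s[:,1:].copy(),cv2.INTER_LINEAR); tot+=v.sum(); w+=len(s)
    return tot/w
def fit(gs,t,x,y,a=0,yaw=False,z=0,rad=12,ya=.3):
    best=None
    f=lambda p:-sum(score(g,n,t,(p[0],p[1],p[2] if yaw else a),z) for n,g in gs.items())
    for dx in np.arange(-rad,rad+1,4):
        for dy in np.arange(-rad,rad+1,4):
            for da in (np.arange(-ya,ya+.01,.05) if yaw else [0]):
                p=(x+dx,y+dy,a+da);v=f(p)
                if best is None or v<best[0]: best=(v,p)
    r=minimize(f,best[1],method='Nelder-Mead',options=dict(initial_simplex=np.array(best[1])+np.array([[0,0,0],[3,0,0],[0,3,0],[0,0,.04]]),xatol=.05))
    return r.x,-r.fun
E
python3 - <<'E'
from fit import *
G={n:gm(f"pics/{n}0.png") for n in("top","scene")}
init={'tray':(609,-182,1),'stirrer':(587,180,1),'rack':(448,-13,1),'bottle':(404,256,0),'jar':(421,-122,0),'beaker':(434,139,0),'cover':(391,-273,0)}
for t,(x,y,yw) in init.items():
    for k in (['top'],['scene'],['top','scene']):
        r=fit({n:G[n] for n in k},t,x,y,0,bool(yw),rad=16,ya=.4); print(t,k,r[0].round(3),round(float(r[1])))
E
```

```text
tray ['top'] [ 6.17908e+02 -1.88397e+02  9.30000e-02] 256
tray ['scene'] [ 6.17536e+02 -1.89564e+02  1.01000e-01] 568
tray ['top', 'scene'] [ 6.17580e+02 -1.89269e+02  9.80000e-02] 821
stirrer ['top'] [ 5.94306e+02  1.83055e+02 -2.30000e-02] 267
stirrer ['scene'] [591.593 175.461  -0.   ] 477
stirrer ['top', 'scene'] [ 5.92008e+02  1.75218e+02 -1.60000e-02] 713
rack ['top'] [ 4.47776e+02 -1.08160e+01 -9.80000e-02] 307
rack ['scene'] [ 4.52172e+02 -1.82410e+01 -1.00000e-01] 526
rack ['top', 'scene'] [ 4.51546e+02 -1.79940e+01 -9.80000e-02] 720
bottle ['top'] [4.00610e+02 2.59546e+02 1.30000e-02] 435
bottle ['scene'] [3.98896e+02 2.59670e+02 2.20000e-02] 634
bottle ['top', 'scene'] [3.99790e+02 2.58861e+02 3.00000e-03] 1060
jar ['top'] [ 4.19455e+02 -1.23526e+02  2.10000e-02] 480
jar ['scene'] [ 414.328 -121.418    0.   ] 801
jar ['top', 'scene'] [ 4.15742e+02 -1.22036e+02  2.50000e-02] 1236
beaker ['top'] [ 4.25852e+02  1.41139e+02 -5.00000e-03] 317
beaker ['scene'] [4.30439e+02 1.39549e+02 1.20000e-02] 484
beaker ['top', 'scene'] [ 4.28112e+02  1.41736e+02 -1.80000e-02] 758
cover ['top'] [ 3.93137e+02 -2.70365e+02  9.00000e-03] 429
cover ['scene'] [ 3.88222e+02 -2.66337e+02 -2.00000e-03] 599
cover ['top', 'scene'] [ 3.92822e+02 -2.70074e+02  3.00000e-03] 997
```

Run:
```python
from h import *
F={'tray':(617.6,-189.2,.098),'stirrer':(592,177,-.01),'rack':(449,-14,-.098),'bottle':(400,259,0),'jar':(416.5,-122,0),'beaker':(428,141,0),'cover':(392,-270,0)}
for n,(x0,y0,w,h,s) in {'top':(140,130,235,130,3.3),'scene':(150,100,215,190,3)}.items():
    im=cv2.imread(f"pics/{n}0.png")[y0:y0+h,x0:x0+w]
    im=cv2.resize(im,(int(w*s),int(h*s)),interpolation=cv2.INTER_CUBIC)
    for t,p in F.items(): draw(n,im,t,*p,s=s,off=(x0,y0))
    cv2.imwrite(f"pics/{n}_ov.png",im)
```

```text
(no output)
```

View pics/top_ov.png

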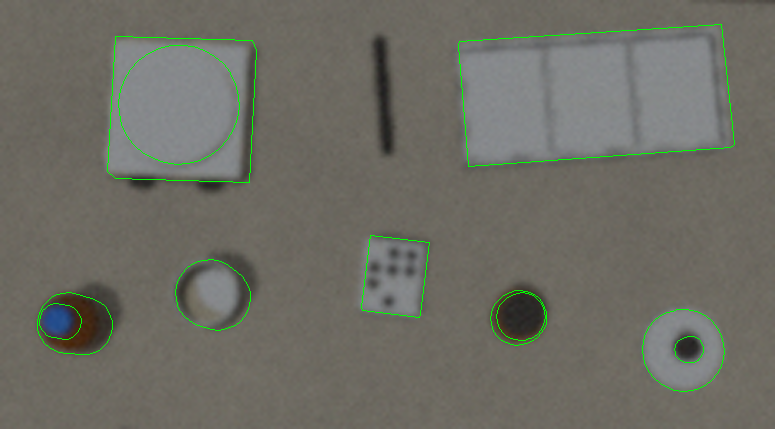

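View pics/scene_ov.png

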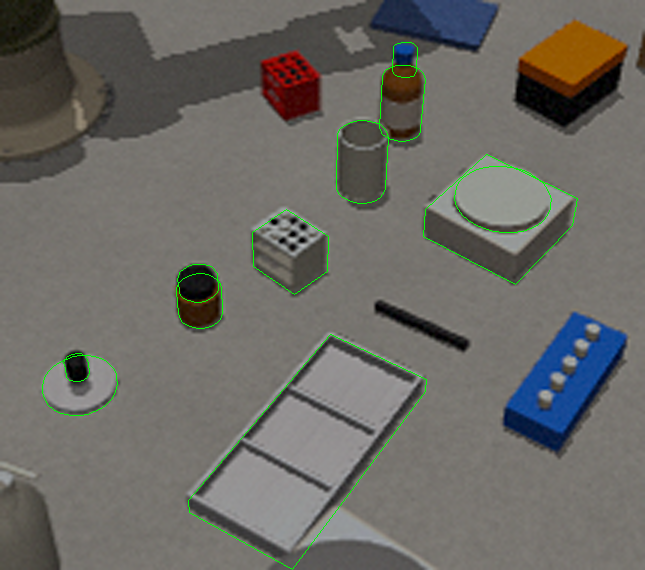

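```bash
cat > ov.py <<'E'
from h import *
def traylines(n,im,p,s,off):
    for (a,b,z) in [((-50,36.5),(50,36.5),15),((-50,40.5),(50,40.5),15),((-50,-36.5),(50,-36.5),15),((-50,-40.5),(50,-40.5),15)]:
        q=proj(n,place(np.array([[*a,z],[*b,z]],float),p[0],p[1],0,p[2]))
        q=np.round((q+.5-off)*s).astype(int); cv2.line(im,tuple(map(int,q[0])),tuple(map(int,q[1])),(0,0,255),1)
def overlay(src,dst,n,roi,F,s):
    x0,y0,w,h=roi
    im=cv2.imread(src)[y0:y0+h,x0:x0+w]; im=cv2.resize(im,(int(w*s),int(h*s)),interpolation=cv2.INTER_CUBIC)
    im=cv2.convertScaleAbs(im,alpha=1.5)
    for t,*p in F:
        draw(n,im,t,*p,s=s,off=(x0,y0))
        if t=='tray': traylines(n,im,p,s,(x0,y0))
    cv2.imwrite(dst,im)
E
python3 - <<'E'
from ov import *
overlay('pics/top0.png','pics/a1.png','top',(270,130,100,60),[('tray',617.6,-189.2,.098)],7.5)
overlay('pics/scene0.png','pics/a2.png','scene',(210,205,90,85),[('tray',617.6,-189.2,.098)],7)
E
```

```text
(no output)
```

View pics/a1.png

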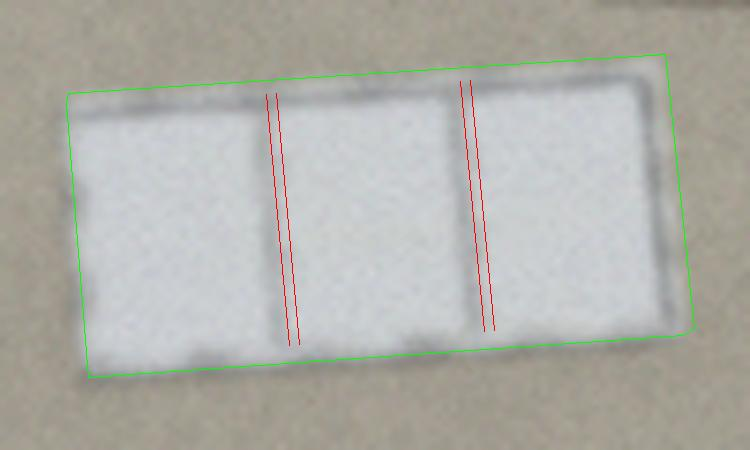

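View pics/a2.png

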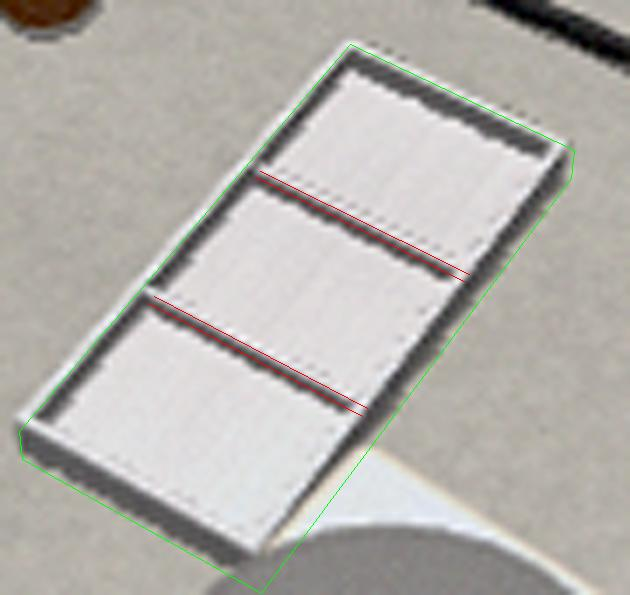

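Run:
```python
from fit import *
G={n:gm(f"pics/{n}0.png") for n in("top","scene")}
for nm,b in {'rimtop':[box(110,237,18,18)],'rim+ribs':[box(110,237,18,18),box(100,4,15,15)+[0,38.5,0],box(100,4,15,15)-[0,38.5,0]],'ribs':[box(100,4,13,15)+[0,38.5,0],box(100,4,13,15)-[0,38.5,0]],'inner':[box(100,227,18,18)]}.items():
  M['tray']=b
  for k in (['top'],['scene'],['top','scene']):
    r=fit({n:G[n] for n in k},'tray',614,-187,0.09,True,rad=12,ya=.1); print(nm,k,r[0].round(3),round(float(r[1])))
from ov import *
overlay('pics/top0.png','pics/a1.png','top',(270,130,100,60),[('tray',614,-187.5,.09)],7.5)
overlay('pics/scene0.png','pics/a2.png','scene',(210,205,90,85),[('tray',614,-187.5,.09)],7)
```

```text
rimtop ['top'] [ 6.16171e+02 -1.88070e+02  9.50000e-02] 261
rimtop ['scene'] [ 6.19399e+02 -1.87845e+02  8.90000e-02] 598
rimtop ['top', 'scene'] [ 6.16909e+02 -1.88015e+02  1.10000e-01] 831
rim+ribs ['top'] [ 6.16202e+02 -1.89197e+02  9.50000e-02] 217
rim+ribs ['scene'] [ 6.19100e+02 -1.86756e+02  9.10000e-02] 617
rim+ribs ['top', 'scene'] [ 6.17223e+02 -1.87428e+02  1.07000e-01] 808
ribs ['top'] [ 6.08475e+02 -1.79577e+02  9.50000e-02] 168
ribs ['scene'] [ 6.18209e+02 -1.90670e+02  1.02000e-01] 700
ribs ['top', 'scene'] [ 6.10159e+02 -1.91590e+02  9.90000e-02] 866
inner ['top'] [ 6.09779e+02 -1.82218e+02  9.50000e-02] 318
inner ['scene'] [ 6.20732e+02 -1.99768e+02  9.40000e-02] 675
inner ['top', 'scene'] [ 6.19929e+02 -1.88453e+02  1.01000e-01] 841
```

View pics/a2.png

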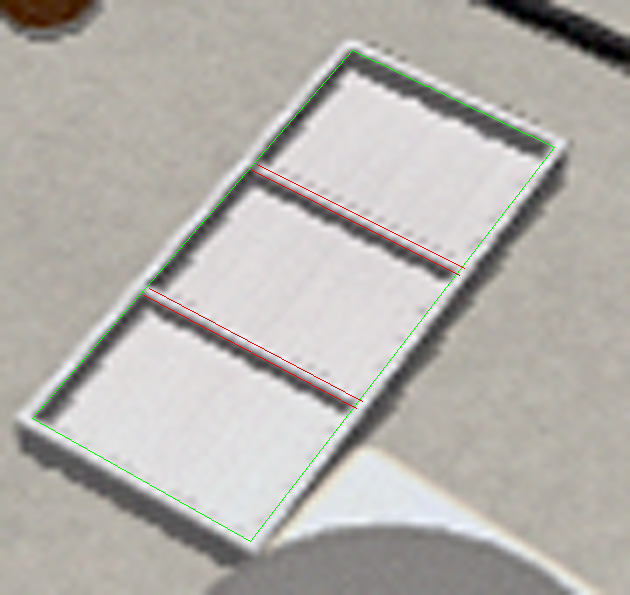

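View pics/a1.png

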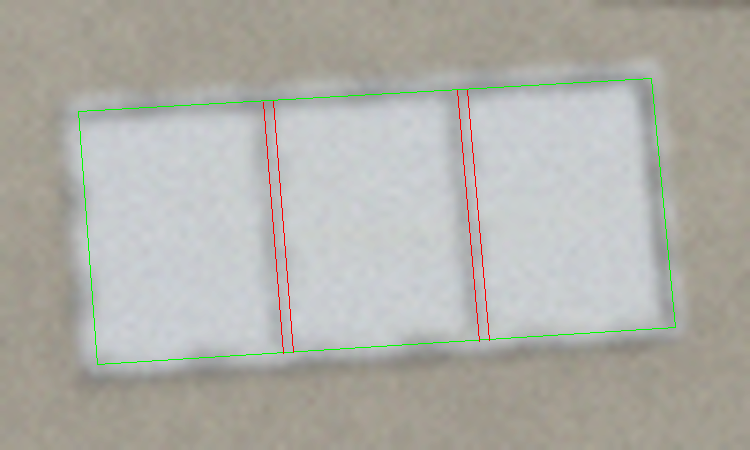

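Run:
```python
from ov import *
F=[('stirrer',591.5,178.5,-.01),('bottle',399.5,259,0),('beaker',428,140.5,0),('rack',449,-14,-.098),('jar',416.5,-122,0),('cover',392,-270,0)]
A={'top':[(145,138,75,102),(243,195,122,60)],'scene':[(255,110,95,85),(160,160,105,80)]}
for n in A:
  for i,r in enumerate(A[n]): overlay(f'pics/{n}0.png',f'pics/b{n}{i}.png',n,r,F,min(790/r[2],590/r[3]))
```

```text
(no output)
```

View pics/btop0.png

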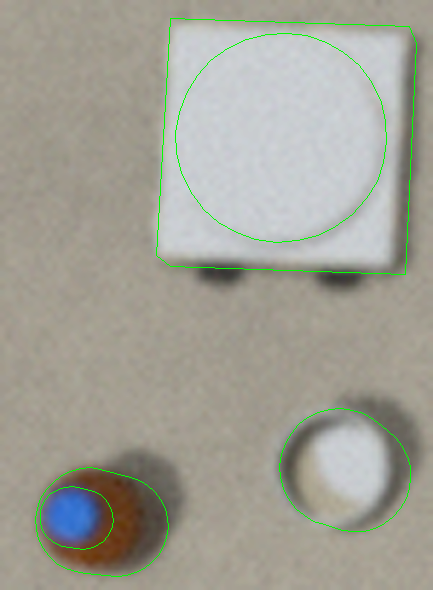

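View pics/btop1.png

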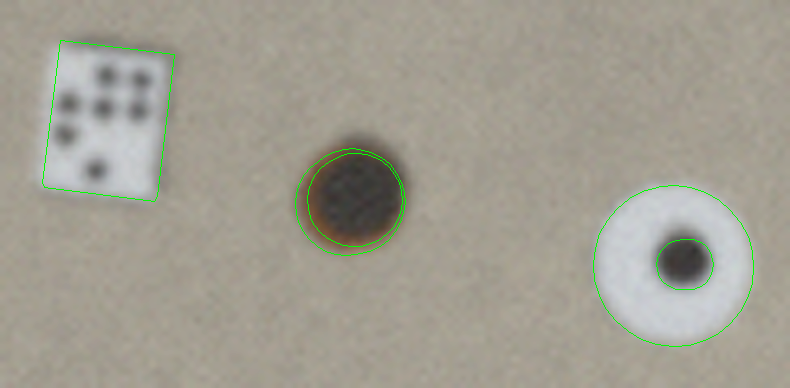

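View pics/bscene0.png

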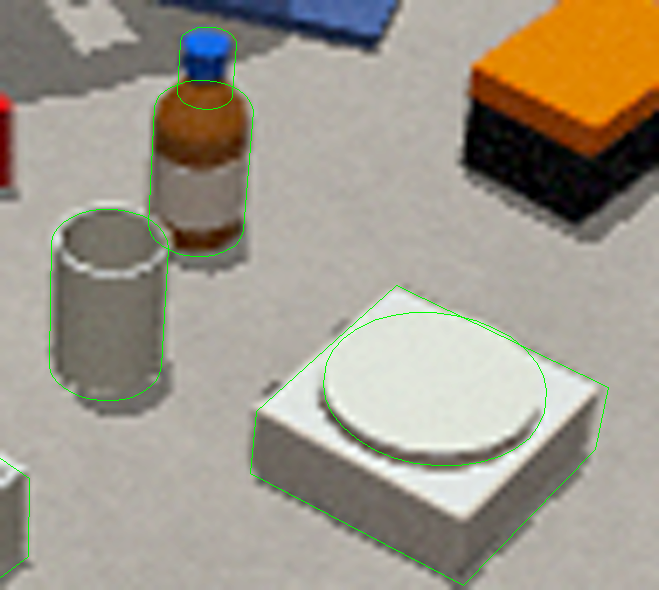

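View pics/bscene1.png

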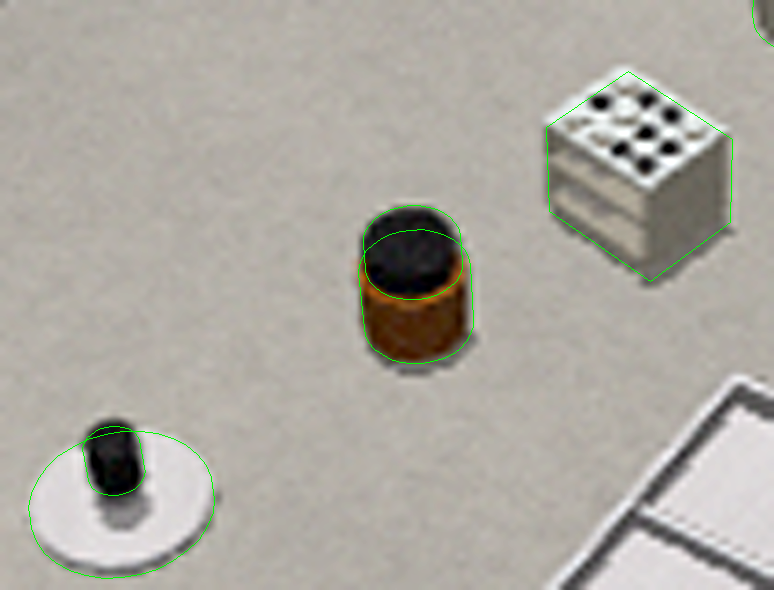

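```bash
python3 -c "
from h import *
plan(399.5,259,150,.09)"
```

```text
t 1.1 pos [175.  495.  231.3] yaw 1.231 F [-0.6  0.5  0.7] w 1.0 j6 -0.22
turn total [-0.      0.      1.4527] | shift before turn [-0.1969  0.3871  0.1084] | shift after turn [0.2699 0.3403 0.1084]
```

Call:
{"name": "play_rows", "arguments": {"steps": [[[0,0,0],[0,0,0.1816]],[[0,0,0],[0,0,0.1816]],[[0,0,0],[0,0,0.1816]],[[0,0,0],[0,0,0.1816]],[[0,0,0],[0,0,0.1816]],[[0,0,0],[0,0,0.1816]],[[0,0,0],[0,0,0.1816]],[[0,0,0],[0,0,0.1816]],[[0.027,0.034,0.0108],[0,0,0]],[[0.027,0.034,0.0108],[0,0,0]],[[0.027,0.034,0.0108],[0,0,0]],[[0.027,0.034,0.0108],[0,0,0]],[[0.027,0.034,0.0108],[0,0,0]],[[0.027,0.034,0.0108],[0,0,0]],[[0.027,0.034,0.0108],[0,0,0]],[[0.027,0.034,0.0108],[0,0,0]],[[0.027,0.034,0.0108],[0,0,0]],[[0.027,0.034,0.0108],[0,0,0]]], "grip": 0, "squeeze": 50}}

```text
time_s: 2.9
eef_pos: [400.5, 258.1, 150.1]
ee_rot: [-0.0, 0.999, 0.045, 0.0]
force: [0.7, 0.1, 1.3]
grip_width: 0.999
```

```bash
python3 -c "
from h import *
plan(399.5,259,46,.09)
im=cams.capture('scene'); cv2.imwrite('pics/s1.png',im[:,:,::-1][60:240,170:380]); cv2.imwrite('pics/s1.png',cv2.resize(cv2.imread('pics/s1.png'),None,fx=3,fy=3))"
```

```text
t 2.9 pos [400.5 258.1 150.1] yaw 0.09 F [0.7 0.1 1.3] w 0.999 j6 0.24
turn total [-0.0001 -0.0005 -0.0001] | shift before turn [-0.0012 -0.0012  0.1388] | shift after turn [-0.0012 -0.0012  0.1388]
```

View pics/s1.png

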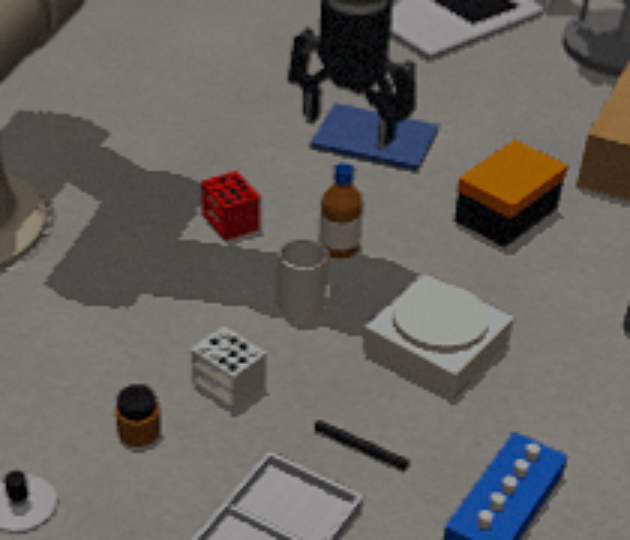

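```bash
python3 -c "
from h import *
print(proj('scene',[[400.5,258.1,150],[400.5,258.1,163]]))"
```

```text
[[285.14078425 107.22772457]
 [285.36490943 103.93507354]]
```

Call:
{"name": "play_rows", "arguments": {"steps": [[[-0.0012,-0.0012,0.02],[0,0,0]],[[0,0,0.04],[0,0,0]],[[0,0,0.035],[0,0,0]],[[0,0,0.025],[0,0,0]],[[0,0,0.0135],[0,0,0]],[[0,0,0.004],[0,0,0]],[[0,0,0],[0,0,0]]]}}

```text
time_s: 3.65
eef_pos: [398.9, 260.2, 47.5]
ee_rot: [-0.0, 0.999, 0.045, 0.0]
force: [0.2, -0.5, -0.1]
grip_width: 0.999
```

Call:
{"name": "play_rows", "arguments": {"steps": [[[0,0,0],[0,0,0]],[[0,0,0],[0,0,0]],[[0,0,0],[0,0,0]],[[0,0,0],[0,0,0]],[[0,0,0],[0,0,0]],[[0,0,0],[0,0,0]],[[0,0,0],[0,0,0]],[[0,0,0],[0,0,0]]], "grip": 1, "squeeze": 50}}

```text
time_s: 4.45
eef_pos: [398.9, 260.2, 48.1]
ee_rot: [-0.0, 0.999, 0.045, 0.001]
force: [-2.8, -0.1, 7.6]
grip_width: 0.565
```

Call:
{"name": "play_rows", "arguments": {"steps": [[[0,0,-0.01],[0,0,0]],[[0,0,-0.03],[0,0,0]],[[0,0,-0.03],[0,0,0]],[[0,0,-0.03],[0,0,0]],[[0,0,-0.03],[0,0,0]],[[0,0,0],[0,0,0]]]}}

```text
time_s: 5.05
eef_pos: [399.7, 260.5, 147.2]
ee_rot: [-0.001, 0.999, 0.045, 0.003]
force: [0.1, 0.5, -3.2]
grip_width: 0.565
```

```bash
python3 -c "
from h import *
plan(614,-188,160,.09)
im=cams.capture('scene'); cv2.imwrite('pics/s2.png',im[:,:,::-1][60:240,170:380]); cv2.imwrite('pics/s2.png',cv2.resize(cv2.imread('pics/s2.png'),None,fx=3,fy=3))"
```

```text
t 5.05 pos [399.7 260.5 147.2] yaw 0.09 F [ 0.1  0.5 -3.2] w 0.565 j6 0.24
turn total [-0.0016 -0.0066  0.0002] | shift before turn [ 0.2308  0.6212 -0.0166] | shift after turn [ 0.2308  0.6212 -0.017 ]
```

View pics/s2.png

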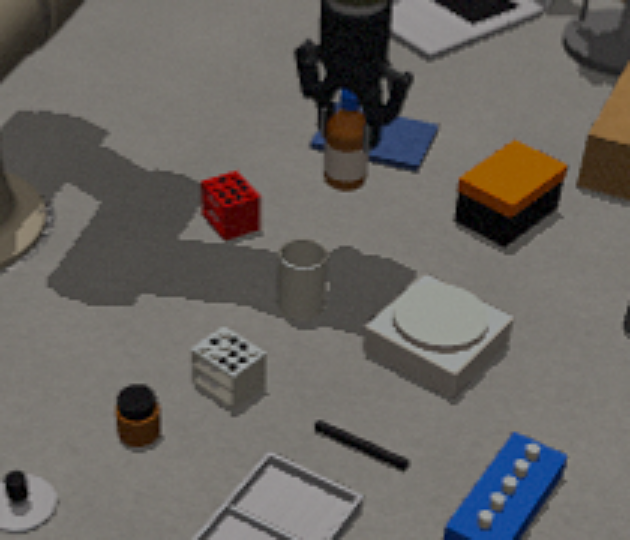

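Call:
{"name": "play_rows", "arguments": {"steps": [[[0.006,0.016,-0.0008],[0,0,0]],[[0.0121,0.0327,-0.0008],[0,0,0]],[[0.0121,0.0327,-0.0008],[0,0,0]],[[0.0121,0.0327,-0.0008],[0,0,0]],[[0.0121,0.0327,-0.0008],[0,0,0]],[[0.0121,0.0327,-0.0008],[0,0,0]],[[0.0121,0.0327,-0.0008],[0,0,0]],[[0.0121,0.0327,-0.0008],[0,0,0]],[[0.0121,0.0327,-0.0008],[0,0,0]],[[0.0121,0.0327,-0.0008],[0,0,0]],[[0.0121,0.0327,-0.0008],[0,0,0]],[[0.0121,0.0327,-0.0008],[0,0,0]],[[0.0121,0.0327,-0.0008],[0,0,0]],[[0.0121,0.0327,-0.0008],[0,0,0]],[[0.0121,0.0327,-0.0008],[0,0,0]],[[0.0121,0.0327,-0.0008],[0,0,0]],[[0.0121,0.0327,-0.0008],[0,0,0]],[[0.0121,0.0327,-0.0008],[0,0,0]],[[0.0121,0.0327,-0.0008],[0,0,0]],[[0.0062,0.0166,-0.0008],[0,0,0]]]}}

```text
time_s: 7.1
eef_pos: [611.8, -191.2, 154.4]
ee_rot: [-0.0, 0.999, 0.044, -0.001]
force: [-0.1, 0.6, -2.1]
grip_width: 0.565
```

Call:
{"name": "play_rows", "arguments": {"steps": [[[0,0,0],[0,0,0]],[[0,0,0],[0,0,0]]]}}

```text
time_s: 7.3
eef_pos: [611.5, -188.5, 155.2]
ee_rot: [-0.001, 0.999, 0.045, -0.001]
force: [-0.1, 1.4, -1.6]
grip_width: 0.563
```

```bash
cat > snap.py <<'E'
from ov import *
import sys
def snap(tag):
    for n in('top','scene'):
        im=cams.capture(n); cv2.imwrite(f'pics/{n}{tag}.png',im[:,:,::-1])
E
python3 -c "
from snap import *
plan(614,-188,53,.09)
snap('3')
overlay('pics/top3.png','pics/c.png','top',(240,110,150,110),[('tray',614,-187.5,.09)],5)
overlay('pics/scene3.png','pics/c2.png','scene',(180,110,150,150),[('tray',614,-187.5,.09),('bottle',614,-188,0,112)],4)
"
```

```text
t 7.3 pos [ 611.5 -188.5  155.2] yaw 0.09 F [-0.1  1.4 -1.6] w 0.563 j6 -0.57
turn total [-0.0019  0.0027 -0.0006] | shift before turn [ 3.700e-03 -1.000e-04  1.363e-01] | shift after turn [ 0.0034 -0.0003  0.1363]
```

View pics/c.png

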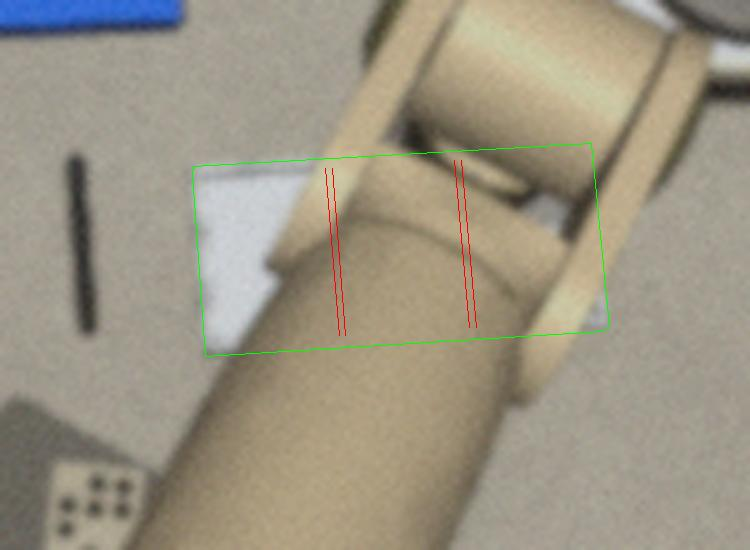

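View pics/c2.png

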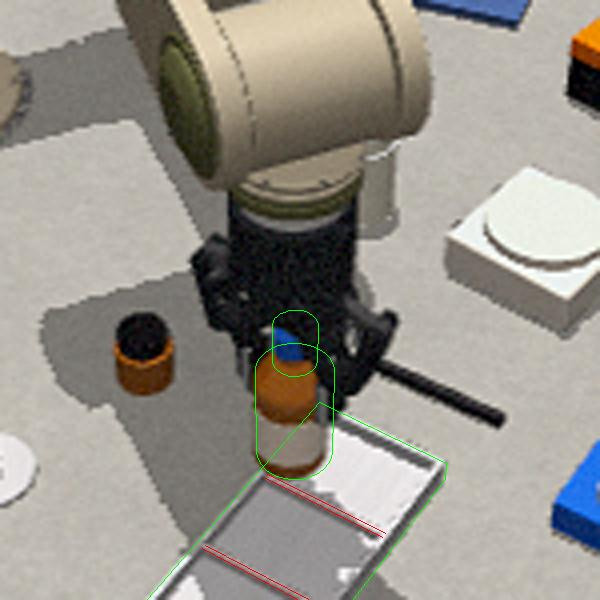

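Call:
{"name": "play_rows", "arguments": {"steps": [[[0.0018,0,0.015],[0,0.0015,0]],[[0.0018,0,0.03],[0,0,0]],[[0,0,0.03],[0,0,0]],[[0,0,0.025],[0,0,0]],[[0,0,0.017],[0,0,0]],[[0,0,0.01],[0,0,0]],[[0,0,0.004],[0,0,0]],[[0,0,0],[0,0,0]],[[0,0,0],[0,0,0]]]}}

```text
time_s: 8.3
eef_pos: [615.4, -188.4, 59.2]
ee_rot: [0.0, 0.999, 0.045, 0.001]
force: [-0.3, -0.7, -2.6]
grip_width: 0.565
```

```bash
python3 -c "
from h import *
plan(614,-188,53,.09)"
```

```text
t 8.3 pos [ 615.4 -188.4   59.2] yaw 0.09 F [-0.3 -0.7 -2.6] w 0.565 j6 -0.57
turn total [ 0.0009 -0.003  -0.    ] | shift before turn [-0.0019 -0.0007  0.0083] | shift after turn [-0.0019 -0.0007  0.0083]
```

Call:
{"name": "play_rows", "arguments": {"steps": [[[-0.001,0,0.003],[0,0,0]],[[0,0,0.003],[0,0,0]],[[0,0,0.0016],[0,0,0]],[[0,0,0],[0,0,0]],[[0,0,0],[0,0,0]]]}}

```text
time_s: 8.8
eef_pos: [614.4, -188.5, 53.3]
ee_rot: [0.0, 0.999, 0.045, 0.001]
force: [-2.4, 0.5, 4.0]
grip_width: 0.561
```

Call:
{"name": "play_rows", "arguments": {"steps": [[[0,0,0],[0,0,0]],[[0,0,0],[0,0,0]],[[0,0,0],[0,0,0]],[[0,0,0],[0,0,0]],[[0,0,0],[0,0,0]],[[0,0,0],[0,0,0]]], "grip": 0}}

```text
time_s: 9.4
eef_pos: [614.3, -188.3, 52.7]
ee_rot: [-0.0, 0.999, 0.045, 0.001]
force: [1.4, 0.9, 1.0]
grip_width: 0.993
```

Call:
{"name": "play_rows", "arguments": {"steps": [[[0,0,-0.01],[0,0,0]],[[0,0,-0.03],[0,0,0]],[[0,0,-0.04],[0,0,0]],[[0,0,-0.04],[0,0,0]],[[0,0,-0.02],[0,0,0]],[[0,0,0],[0,0,0]]]}}

```text
time_s: 10.0
eef_pos: [615.2, -188.8, 160.7]
ee_rot: [0.001, 0.999, 0.045, 0.003]
force: [0.3, -1.0, -0.2]
grip_width: 0.999
```

```bash
python3 -c "
from h import *
plan(449,-13,160,-.098)"
```

```text
t 10.0 pos [ 615.2 -188.8  160.7] yaw 0.09 F [ 0.3 -1.  -0.2] w 0.999 j6 -0.57
turn total [ 0.0029 -0.0074  0.2395] | shift before turn [-0.1996 -0.2533 -0.0008] | shift after turn [-0.2434 -0.2116  0.001 ]
```

Call:
{"name": "play_rows", "arguments": {"steps": [[[0,0,0],[0,0,0.12]],[[0,0,0],[0,0,0.12]],[[-0.0143,-0.0122,0],[0,0,0]],[[-0.0255,-0.0222,0],[0,0,0]],[[-0.0255,-0.0222,0],[0,0,0]],[[-0.0255,-0.0222,0],[0,0,0]],[[-0.0255,-0.0222,0],[0,0,0]],[[-0.0255,-0.0222,0],[0,0,0]],[[-0.0255,-0.0222,0],[0,0,0]],[[-0.0255,-0.0222,0],[0,0,0]],[[-0.0255,-0.0222,0],[0,0,0]],[[-0.0255,-0.0222,0],[0,0,0]],[[0,0,0],[0,0,0]],[[0,0,0],[0,0,0]]]}}

```text
time_s: 11.4
eef_pos: [447.9, -12.1, 157.3]
ee_rot: [-0.0, 0.999, -0.049, 0.0]
force: [1.0, -1.0, 0.6]
grip_width: 0.996
```

```bash
python3 -c "
from snap import *
plan(449,-13,22,-.098)
snap('4')
overlay('pics/top4.png','pics/c.png','top',(240,110,150,110),[('tray',614,-187.5,.09),('bottle',614,-188,0,5)],5)
overlay('pics/scene4.png','pics/c2.png','scene',(180,110,150,180),[('tray',614,-187.5,.09),('bottle',614,-188,0,5)],3.3)
"
```

```text
t 11.4 pos [447.9 -12.1 157.3] yaw -0.098 F [ 1.  -1.   0.6] w 0.996 j6 -0.19
turn total [-0.0002 -0.0012 -0.    ] | shift before turn [0.0014 0.001  0.1804] | shift after turn [0.0016 0.001  0.1804]
```

View pics/c.png

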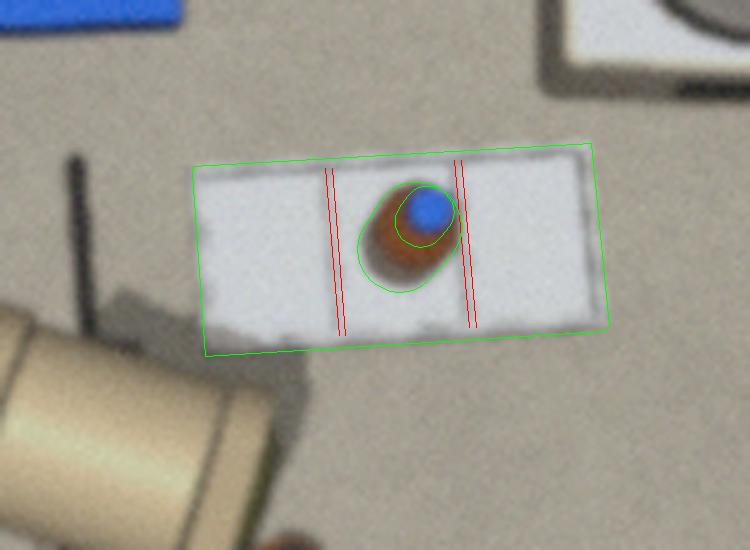

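View pics/c2.png

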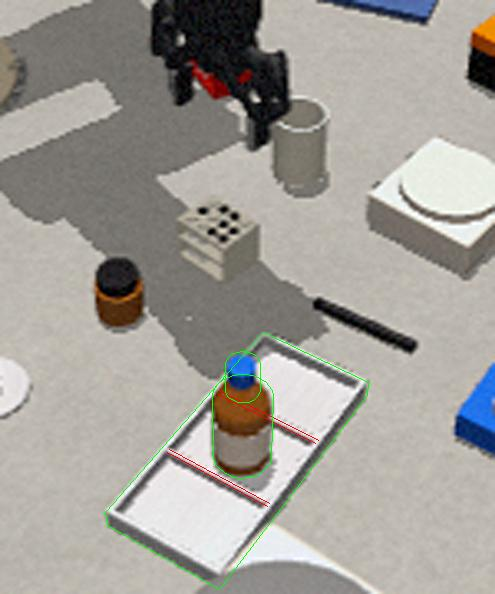

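Call:
{"name": "play_rows", "arguments": {"steps": [[[0.0016,0.001,0.02],[0,0,0]],[[0,0,0.045],[0,0,0]],[[0,0,0.045],[0,0,0]],[[0,0,0.035],[0,0,0]],[[0,0,0.025],[0,0,0]],[[0,0,0.0135],[0,0,0]],[[0,0,0.003],[0,0,0]],[[0,0,0],[0,0,0]],[[0,0,0],[0,0,0]]]}}

```text
time_s: 12.4
eef_pos: [449.8, -13.2, 18.4]
ee_rot: [0.0, 0.999, -0.049, 0.001]
force: [0.4, 0.4, 0.1]
grip_width: 1.002
```

```bash
python3 -c "
from snap import *
plan(449,-13,18,-.098)
snap('5')
overlay('pics/scene5.png','pics/c2.png','scene',(190,120,110,100),[('rack',449,-13,-.098)],5.5)
"
```

```text
t 12.4 pos [449.8 -13.2  18.4] yaw -0.099 F [0.4 0.4 0.1] w 1.002 j6 -0.19
turn total [ 0.0001 -0.0035 -0.0008] | shift before turn [-0.001  -0.0002  0.0006] | shift after turn [-0.001  -0.0002  0.0006]
```

View pics/c2.png

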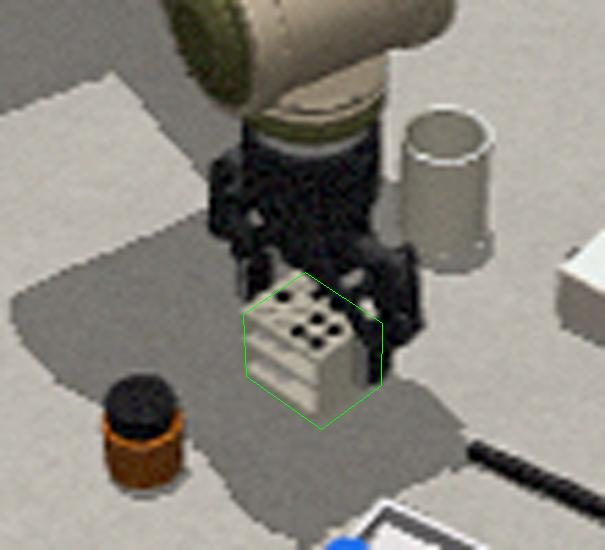

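Call:
{"name": "play_rows", "arguments": {"steps": [[[0,0,0],[0,0,0]],[[0,0,0],[0,0,0]],[[0,0,0],[0,0,0]],[[0,0,0],[0,0,0]],[[0,0,0],[0,0,0]],[[0,0,0],[0,0,0]]], "grip": 1, "squeeze": 40}}

```text
time_s: 13.1
eef_pos: [449.1, -12.9, 18.1]
ee_rot: [-0.0, 0.999, -0.049, 0.001]
force: [-2.9, -0.0, 6.3]
grip_width: 0.716
```

Call:
{"name": "play_rows", "arguments": {"steps": [[[0,0,-0.01],[0,0,0]],[[0,0,-0.03],[0,0,0]],[[0,0,-0.03],[0,0,0]],[[0,0,-0.02],[0,0,0]],[[0,0,0],[0,0,-0.12]],[[0,0,0],[0,0,-0.12]],[[0,0,0],[0,0,0]],[[0,0,0],[0,0,0]]]}}

```text
time_s: 13.9
eef_pos: [449.1, -12.9, 85.4]
ee_rot: [0.0, 0.999, 0.044, 0.001]
force: [-0.2, 0.2, -1.1]
grip_width: 0.724
```

```bash
python3 -c "
from snap import *
plan(607,-110.3,90,.09)
snap('6')
overlay('pics/scene6.png','pics/c2.png','scene',(190,120,110,100),[],5.5)
"
```

```text
t 13.9 pos [449.1 -12.9  85.4] yaw 0.088 F [-0.2  0.2 -1.1] w 0.724 j6 -0.38
turn total [ 0.0001 -0.0017 -0.0032] | shift before turn [ 0.1984  0.1477 -0.0059] | shift after turn [ 0.1981  0.1482 -0.0062]
```

View pics/c2.png

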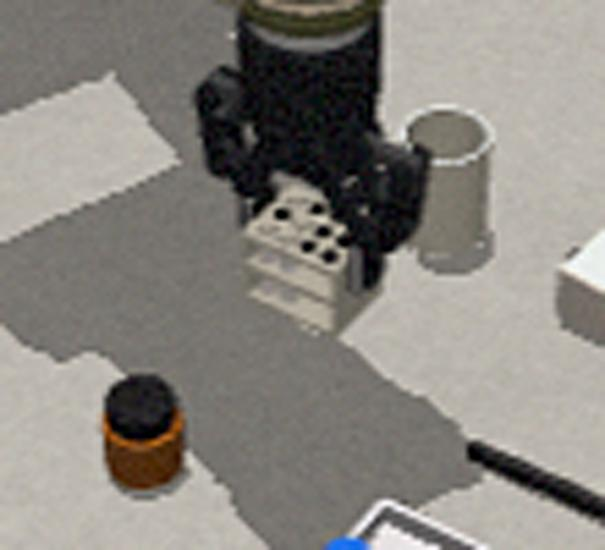

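Call:
{"name": "play_rows", "arguments": {"steps": [[[0.009,0.0067,-0.0005],[0,0,-0.003]],[[0.02,0.015,-0.0005],[0,0,0]],[[0.02,0.015,-0.0005],[0,0,0]],[[0.02,0.015,-0.0005],[0,0,0]],[[0.02,0.015,-0.0005],[0,0,0]],[[0.02,0.015,-0.0005],[0,0,0]],[[0.02,0.015,-0.0005],[0,0,0]],[[0.02,0.015,-0.0005],[0,0,0]],[[0.02,0.015,-0.0005],[0,0,0]],[[0.02,0.015,-0.0005],[0,0,0]],[[0.009,0.0065,-0.0005],[0,0,0]],[[0,0,0],[0,0,0]],[[0,0,0],[0,0,0]]]}}

```text
time_s: 15.3
eef_pos: [606.7, -109.6, 89.2]
ee_rot: [-0.0, 0.999, 0.046, 0.0]
force: [0.4, 1.1, -1.0]
grip_width: 0.719
```

```bash
python3 -c "
from snap import *
plan(607,-110.3,24,.09)
snap('7')
overlay('pics/scene7.png','pics/c2.png','scene',(190,130,150,150),[('tray',614,-187.5,.09),('rack',607,-110.3,.09,69)],4)
"
```

```text
t 15.3 pos [ 606.7 -109.6   89.2] yaw 0.092 F [ 0.4  1.1 -1. ] w 0.719 j6 -0.46
turn total [-0.0006 -0.0004  0.0028] | shift before turn [0.0003 0.0009 0.0869] | shift after turn [0.0003 0.0009 0.0869]
```

View pics/c2.png

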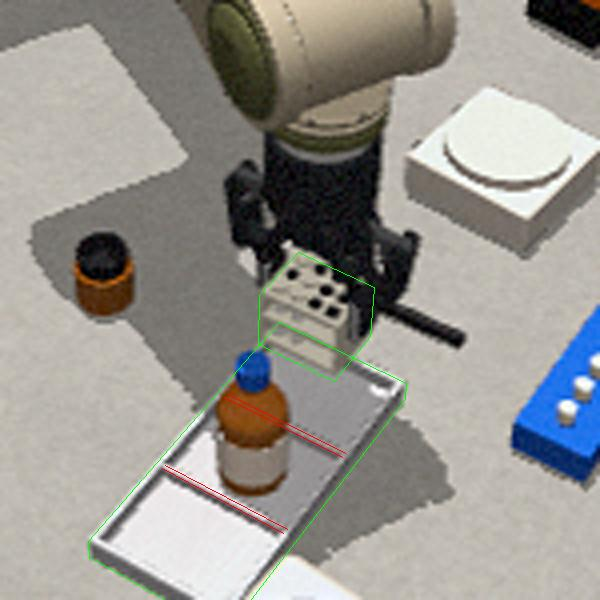

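Call:
{"name": "play_rows", "arguments": {"steps": [[[0,0.0009,0.01],[0,0,0]],[[0,0,0.025],[0,0,0]],[[0,0,0.025],[0,0,0]],[[0,0,0.014],[0,0,0]],[[0,0,0.006],[0,0,0]],[[0,0,0.003],[0,0,0]],[[0,0,0],[0,0,0]],[[0,0,0],[0,0,0]]]}}

```text
time_s: 16.2
eef_pos: [607.7, -110.8, 27.9]
ee_rot: [0.0, 0.999, 0.046, 0.001]
force: [-0.2, -0.4, -1.1]
grip_width: 0.715
```

Call:
{"name": "play_rows", "arguments": {"steps": [[[0,0,0.002],[0,0,0]],[[0,0,0.0015],[0,0,0]],[[0,0,0],[0,0,0]],[[0,0,0],[0,0,0]]]}}

```text
time_s: 16.6
eef_pos: [607.3, -110.6, 24.6]
ee_rot: [-0.0, 0.999, 0.046, 0.001]
force: [-0.2, -0.7, -1.9]
grip_width: 0.716
```

Call:
{"name": "play_rows", "arguments": {"steps": [[[0,0,0.0015],[0,0,0]],[[0,0,0.0015],[0,0,0]],[[0,0,0],[0,0,0]],[[0,0,0],[0,0,0]]]}}

```text
time_s: 17.0
eef_pos: [607.4, -110.7, 23.2]
ee_rot: [0.0, 0.999, 0.046, 0.001]
force: [-2.4, 0.9, 5.7]
grip_width: 0.717
```

Call:
{"name": "play_rows", "arguments": {"steps": [[[0,0,0],[0,0,0]],[[0,0,0],[0,0,0]],[[0,0,0],[0,0,0]],[[0,0,0],[0,0,0]],[[0,0,0],[0,0,0]]], "grip": 0}}

```text
time_s: 17.5
eef_pos: [607.3, -110.6, 22.3]
ee_rot: [-0.0, 0.999, 0.046, 0.001]
force: [-0.3, 0.3, -0.5]
grip_width: 1.005
```

Call:
{"name": "play_rows", "arguments": {"steps": [[[0,0,-0.01],[0,0,0]],[[0,0,-0.03],[0,0,0]],[[0,0,-0.04],[0,0,0]],[[0,0,-0.04],[0,0,0]],[[0,0,-0.02],[0,0,0]],[[0,0,0],[0,0,0]]]}}

```text
time_s: 18.1
eef_pos: [608.3, -111.0, 130.2]
ee_rot: [0.001, 0.999, 0.046, 0.003]
force: [-0.1, -0.5, -0.6]
grip_width: 1.001
```

```bash
python3 -c "
from h import *
plan(417,-123,110,.09)"
```

```text
t 18.1 pos [ 608.3 -111.   130.2] yaw 0.092 F [-0.1 -0.5 -0.6] w 1.001 j6 -0.46
turn total [ 0.0028 -0.0072  0.003 ] | shift before turn [-0.2555 -0.0077  0.0255] | shift after turn [-0.2554 -0.007   0.027 ]
```

Call:
{"name": "play_rows", "arguments": {"steps": [[[-0.015,-0.0007,0.0026],[0,0,0.003]],[[-0.028,-0.0007,0.0026],[0,0,0]],[[-0.028,-0.0007,0.0026],[0,0,0]],[[-0.028,-0.0007,0.0026],[0,0,0]],[[-0.028,-0.0007,0.0026],[0,0,0]],[[-0.028,-0.0007,0.0026],[0,0,0]],[[-0.028,-0.0007,0.0026],[0,0,0]],[[-0.028,-0.0007,0.0026],[0,0,0]],[[-0.028,-0.0007,0.0026],[0,0,0]],[[-0.0165,-0.0007,0.0026],[0,0,0]],[[0,0,0],[0,0,0]],[[0,0,0],[0,0,0]]]}}

```text
time_s: 19.3
eef_pos: [416.1, -122.7, 107.4]
ee_rot: [-0.0, 0.999, 0.045, 0.001]
force: [-0.3, -0.6, -0.0]
grip_width: 0.999
```

```bash
python3 -c "
from snap import *
plan(417,-123,4,.09)
snap('8')
overlay('pics/top8.png','pics/c.png','top',(240,110,150,110),[('tray',614,-187.5,.09),('bottle',614,-188,0,5),('rack',607,-110.3,.09,5)],5)
overlay('pics/scene8.png','pics/c2.png','scene',(180,130,150,150),[('rack',607,-110.3,.09,5),('jar',417,-123,0)],3.9)
"
```

```text
t 19.3 pos [ 416.1 -122.7  107.4] yaw 0.09 F [-0.3 -0.6 -0. ] w 0.999 j6 -0.65
turn total [-0.0002 -0.0014 -0.0004] | shift before turn [0.0009 0.0005 0.1379] | shift after turn [0.0011 0.0005 0.1379]
```

View pics/c.png

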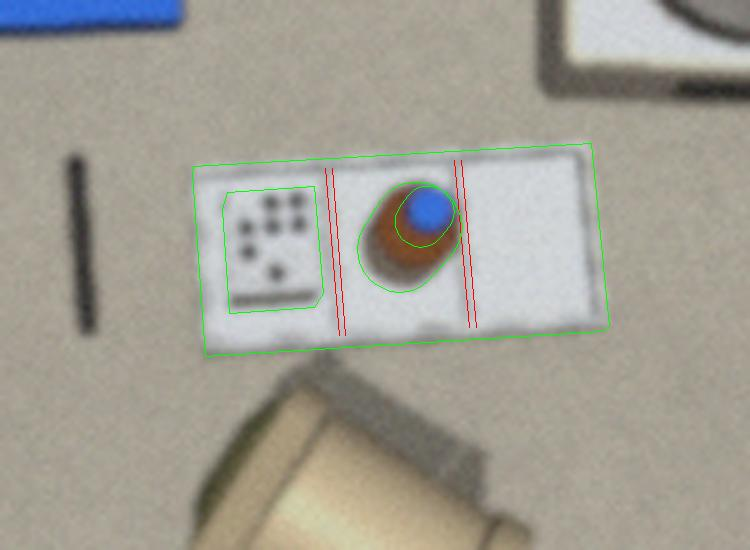

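View pics/c2.png

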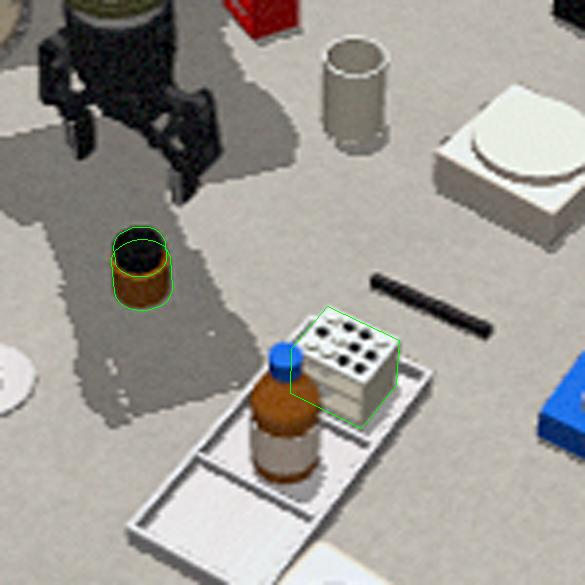

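Call:
{"name": "play_rows", "arguments": {"steps": [[[0.001,0.0005,0.015],[0,0,0]],[[0,0,0.035],[0,0,0]],[[0,0,0.035],[0,0,0]],[[0,0,0.028],[0,0,0]],[[0,0,0.014],[0,0,0]],[[0,0,0.006],[0,0,0]],[[0,0,0.002],[0,0,0]],[[0,0,0],[0,0,0]],[[0,0,0],[0,0,0]]]}}

```text
time_s: 20.3
eef_pos: [417.2, -123.2, 7.0]
ee_rot: [0.0, 0.999, 0.045, 0.001]
force: [0.1, -0.3, 0.2]
grip_width: 1.001
```

Call:
{"name": "play_rows", "arguments": {"steps": [[[0,0,0],[0,0,0]],[[0,0,0],[0,0,0]],[[0,0,0],[0,0,0]],[[0,0,0],[0,0,0]],[[0,0,0],[0,0,0]],[[0,0,0],[0,0,0]],[[0,0,0],[0,0,0]]], "grip": 1, "squeeze": 40}}

```text
time_s: 21.0
eef_pos: [416.9, -123.0, 6.9]
ee_rot: [0.0, 0.999, 0.045, 0.001]
force: [-2.2, 0.1, 7.9]
grip_width: 0.528
```

Call:
{"name": "play_rows", "arguments": {"steps": [[[0,0,-0.01],[0,0,0]],[[0,0,-0.03],[0,0,0]],[[0,0,-0.04],[0,0,0]],[[0,0,-0.02],[0,0,0]],[[0,0,0],[0,0,0]]]}}

```text
time_s: 21.5
eef_pos: [417.6, -123.5, 83.3]
ee_rot: [0.001, 0.999, 0.045, 0.002]
force: [-0.6, 0.3, -1.4]
grip_width: 0.526
```

```bash
python3 -c "
from snap import *
plan(621,-265.2,85,.09)
snap('9')
overlay('pics/scene9.png','pics/c2.png','scene',(180,130,150,150),[],3.9)
"
```

```text
t 21.5 pos [ 417.6 -123.5   83.3] yaw 0.09 F [-0.6  0.3 -1.4] w 0.526 j6 -0.65
turn total [ 0.0033 -0.0058  0.0001] | shift before turn [ 0.2531  0.2126 -0.0006] | shift after turn [ 0.2531  0.2125 -0.0023]
```

View pics/c2.png

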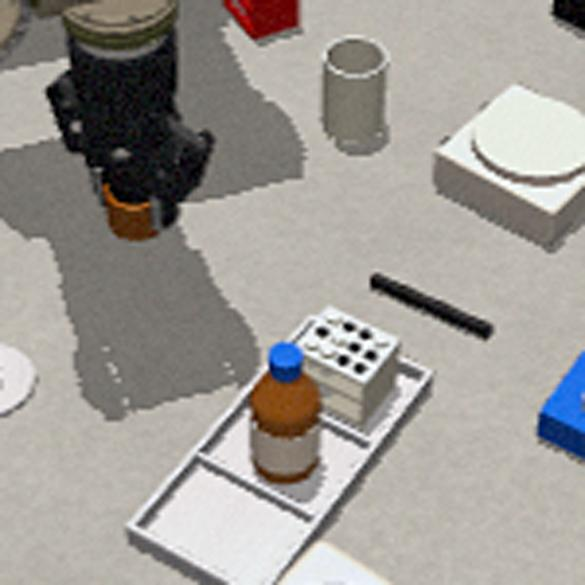

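Call:
{"name": "play_rows", "arguments": {"steps": [[[0,0.0125,-0.001],[0,-0.002,0]],[[0,0.03,-0.001],[0,0,0]],[[0,0.03,-0.001],[0,0,0]],[[0.01,0.03,0],[0,0,0]],[[0.02,0.03,0],[0,0,0]],[[0.025,0.03,0],[0,0,0]],[[0.025,0.03,0],[0,0,0]],[[0.03,0.02,0],[0,0,0]],[[0.03,0,0],[0,0,0]],[[0.03,0,0],[0,0,0]],[[0.03,0,0],[0,0,0]],[[0.03,0,0],[0,0,0]],[[0.0165,0,0],[0,0,0]],[[0.0065,0,0],[0,0,0]],[[0,0,0],[0,0,0]],[[0,0,0],[0,0,0]]]}}

```text
time_s: 23.2
eef_pos: [619.3, -264.9, 82.9]
ee_rot: [-0.0, 0.999, 0.045, -0.001]
force: [0.4, -0.1, -0.9]
grip_width: 0.523
```

```bash
python3 -c "
from snap import *
plan(621,-265.2,12,.09)
snap('10')
overlay('pics/scene10.png','pics/c2.png','scene',(180,130,150,160),[('tray',614,-187.5,.09)],3.7)
"
```

```text
t 23.2 pos [ 619.3 -264.9   82.9] yaw 0.09 F [ 0.4 -0.1 -0.9] w 0.523 j6 -0.67
turn total [-0.0008  0.0019 -0.0005] | shift before turn [0.0024 0.0006 0.0946] | shift after turn [0.0022 0.0006 0.0946]
```

View pics/c2.png

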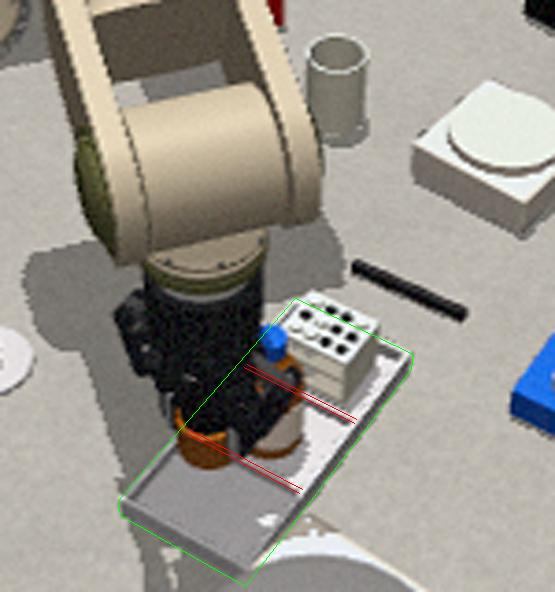

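Call:
{"name": "play_rows", "arguments": {"steps": [[[0.002,0.0006,0.01],[0,0,0]],[[0,0,0.025],[0,0,0]],[[0,0,0.025],[0,0,0]],[[0,0,0.018],[0,0,0]],[[0,0,0.008],[0,0,0]],[[0,0,0.004],[0,0,0]],[[0,0,0],[0,0,0]],[[0,0,0],[0,0,0]]]}}

```text
time_s: 24.1
eef_pos: [621.9, -265.2, 16.9]
ee_rot: [0.0, 0.999, 0.045, 0.0]
force: [-0.2, 0.7, -0.6]
grip_width: 0.526
```

Call:
{"name": "play_rows", "arguments": {"steps": [[[0,0,0.002],[0,0,0]],[[0,0,0.0015],[0,0,0]],[[0,0,0],[0,0,0]],[[0,0,0],[0,0,0]]]}}

```text
time_s: 24.5
eef_pos: [621.5, -265.0, 13.5]
ee_rot: [0.0, 0.999, 0.045, -0.0]
force: [0.6, -0.8, -1.0]
grip_width: 0.525
```

Call:
{"name": "play_rows", "arguments": {"steps": [[[0,0,0.0015],[0,0,0]],[[0,0,0.0015],[0,0,0]],[[0,0,0],[0,0,0]],[[0,0,0],[0,0,0]]]}}

```text
time_s: 24.9
eef_pos: [621.6, -265.0, 12.0]
ee_rot: [0.0, 0.999, 0.045, -0.0]
force: [-2.2, 1.2, 5.4]
grip_width: 0.525
```

Call:
{"name": "play_rows", "arguments": {"steps": [[[0,0,0],[0,0,0]],[[0,0,0],[0,0,0]],[[0,0,0],[0,0,0]],[[0,0,0],[0,0,0]],[[0,0,0],[0,0,0]]], "grip": 0.32}}

```text
time_s: 25.4
eef_pos: [621.5, -264.9, 11.1]
ee_rot: [-0.0, 0.999, 0.045, -0.0]
force: [-0.9, 0.5, -0.5]
grip_width: 0.674
```

Call:
{"name": "play_rows", "arguments": {"steps": [[[0,0,-0.006],[0,0,0]],[[0,0,-0.02],[0,0,0]],[[0,0,-0.04],[0,0,0]],[[0,0,-0.05],[0,0,0]],[[0,0,-0.05],[0,0,0]],[[0,0,-0.02],[0,0,0]],[[0,0,0],[0,0,0]]]}}

```text
time_s: 26.1
eef_pos: [622.6, -265.5, 154.9]
ee_rot: [0.002, 0.999, 0.045, 0.002]
force: [0.4, -0.6, -1.0]
grip_width: 0.679
```

```bash
python3 -c "
from h import *
plan(428,140.5,160,.09)"
```

```text
t 26.1 pos [ 622.6 -265.5  154.9] yaw 0.09 F [ 0.4 -0.6 -1. ] w 0.679 j6 -0.67
turn total [ 0.0051 -0.006   0.0001] | shift before turn [-0.2097 -0.5625 -0.0101] | shift after turn [-0.2097 -0.5625 -0.0069]
```

Call:
{"name": "play_rows", "arguments": {"steps": [[[-0.006,-0.016,-0.0005],[0,0,0]],[[-0.011,-0.0296,-0.0005],[0,0,0]],[[-0.011,-0.0296,-0.0005],[0,0,0]],[[-0.011,-0.0296,-0.0005],[0,0,0]],[[-0.011,-0.0296,-0.0005],[0,0,0]],[[-0.011,-0.0296,-0.0005],[0,0,0]],[[-0.011,-0.0296,-0.0005],[0,0,0]],[[-0.011,-0.0296,-0.0005],[0,0,0]],[[-0.011,-0.0296,-0.0005],[0,0,0]],[[-0.011,-0.0296,-0.0005],[0,0,0]],[[-0.011,-0.0296,-0.0005],[0,0,0]],[[-0.011,-0.0296,-0.0005],[0,0,0]],[[-0.011,-0.0296,-0.0005],[0,0,0]],[[-0.011,-0.0296,-0.0005],[0,0,0]],[[-0.011,-0.0296,-0.0005],[0,0,0]],[[-0.011,-0.0296,-0.0005],[0,0,0]],[[-0.011,-0.0296,-0.0005],[0,0,0]],[[-0.011,-0.0296,-0.0005],[0,0,0]],[[-0.011,-0.0296,-0.0005],[0,0,0]],[[-0.005,-0.0135,0],[0,0,0]]], "grip": 0}}

```text
time_s: 28.1
eef_pos: [426.3, 142.2, 157.4]
ee_rot: [-0.0, 0.999, 0.046, -0.001]
force: [1.5, 0.5, 0.9]
grip_width: 1.0
```

Call:
{"name": "play_rows", "arguments": {"steps": [[[0,0,0],[0,0,0]],[[0,0,0],[0,0,0]]]}}

```text
time_s: 28.3
eef_pos: [427.8, 140.5, 157.7]
ee_rot: [0.0, 0.999, 0.045, -0.0]
force: [0.2, 0.7, 0.1]
grip_width: 0.999
```

```bash
python3 -c "
from snap import *
plan(428,140.5,30,.09)
snap('11')
overlay('pics/top11.png','pics/c.png','top',(240,110,150,110),[('tray',614,-187.5,.09),('jar',621,-265.2,0,5),('bottle',615,-189,0,5),('rack',607,-110.3,.09,5)],5)
overlay('pics/scene11.png','pics/c2.png','scene',(180,100,160,180),[('beaker',428,140.5,0),('jar',621,-265.2,0,5)],3.3)
"
```

```text
t 28.3 pos [427.8 140.5 157.7] yaw 0.09 F [0.2 0.7 0.1] w 0.999 j6 -0.03
turn total [ 0.0003  0.0008 -0.    ] | shift before turn [ 0.0004 -0.      0.1702] | shift after turn [0.0003 0.     0.1702]
```

View pics/c.png

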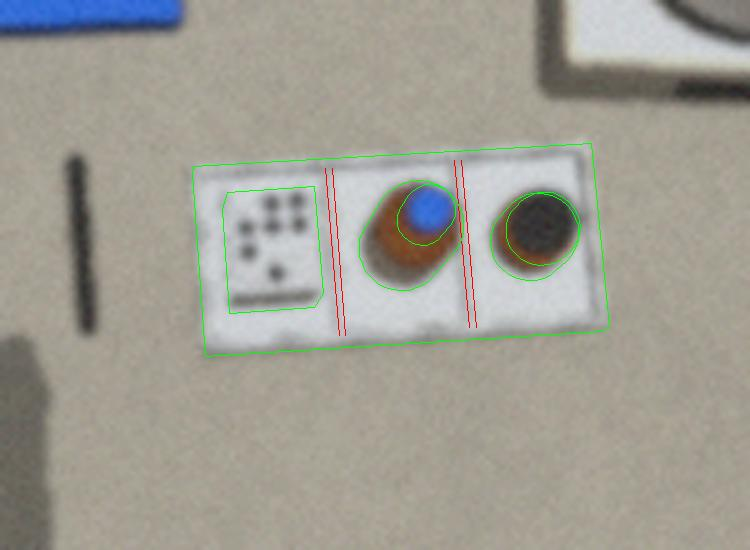

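View pics/c2.png

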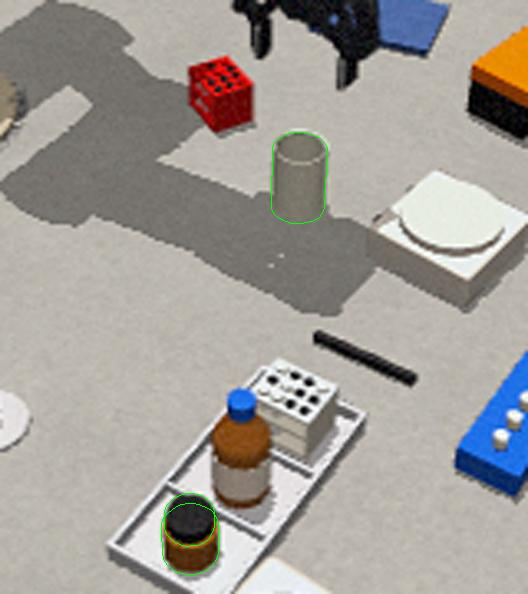

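Call:
{"name": "play_rows", "arguments": {"steps": [[[0,0,0.015],[0,0,0]],[[0,0,0.035],[0,0,0]],[[0,0,0.045],[0,0,0]],[[0,0,0.037],[0,0,0]],[[0,0,0.025],[0,0,0]],[[0,0,0.01],[0,0,0]],[[0,0,0.003],[0,0,0]],[[0,0,0],[0,0,0]],[[0,0,0],[0,0,0]]]}}

```text
time_s: 29.3
eef_pos: [428.1, 141.0, 31.1]
ee_rot: [0.0, 0.999, 0.045, 0.001]
force: [0.2, 1.0, -0.8]
grip_width: 1.002
```

Call:
{"name": "play_rows", "arguments": {"steps": [[[0,0,0],[0,0,0]],[[0,0,0],[0,0,0]],[[0,0,0],[0,0,0]],[[0,0,0],[0,0,0]],[[0,0,0],[0,0,0]],[[0,0,0],[0,0,0]],[[0,0,0],[0,0,0]]], "grip": 1, "squeeze": 35}}

```text
time_s: 30.0
eef_pos: [427.7, 141.0, 31.0]
ee_rot: [0.0, 0.999, 0.045, 0.0]
force: [-2.7, -0.1, 6.8]
grip_width: 0.654
```

Call:
{"name": "play_rows", "arguments": {"steps": [[[0,0,-0.01],[0,0,0]],[[0,0,-0.03],[0,0,0]],[[0,0,-0.04],[0,0,0]],[[0,0,-0.04],[0,0,0]],[[0,0,0],[0,0,0]],[[0,0,0],[0,0,0]]]}}

```text
time_s: 30.6
eef_pos: [427.5, 141.0, 120.6]
ee_rot: [0.0, 0.999, 0.045, 0.0]
force: [0.4, -0.1, -1.1]
grip_width: 0.651
```

```bash
python3 -c "
from snap import *
plan(592,180,118,.09)
snap('12')
overlay('pics/scene12.png','pics/c2.png','scene',(220,80,130,120),[('stirrer',592,180,-.01)],4.5)
"
```

```text
t 30.6 pos [427.5 141.  120.6] yaw 0.09 F [ 0.4 -0.1 -1.1] w 0.651 j6 -0.03
turn total [ 0.     -0.0005  0.    ] | shift before turn [ 0.2232 -0.0321  0.0036] | shift after turn [ 0.2232 -0.0321  0.0035]
```

View pics/c2.png

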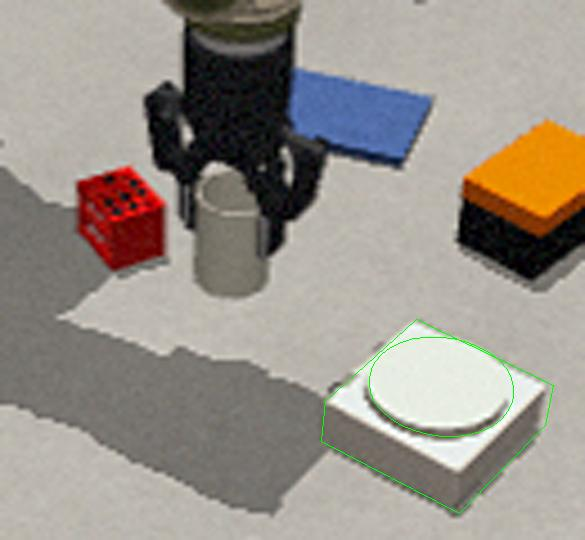

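Call:
{"name": "play_rows", "arguments": {"steps": [[[0.012,-0.0021,0],[0,0,0]],[[0.0233,-0.0032,0],[0,0,0]],[[0.0233,-0.0032,0],[0,0,0]],[[0.0233,-0.0032,0],[0,0,0]],[[0.0233,-0.0032,0],[0,0,0]],[[0.0233,-0.0032,0],[0,0,0]],[[0.0233,-0.0032,0],[0,0,0]],[[0.0233,-0.0032,0],[0,0,0]],[[0.0233,-0.0032,0],[0,0,0]],[[0.0233,-0.0032,0],[0,0,0]],[[0,0,0],[0,0,0]],[[0,0,0],[0,0,0]]]}}

```text
time_s: 31.9
eef_pos: [590.7, 179.0, 119.1]
ee_rot: [0.0, 0.999, 0.045, -0.001]
force: [-0.8, -0.6, -0.3]
grip_width: 0.646
```

```bash
python3 -c "
from snap import *
plan(591.5,179,81,.09)
snap('13')
overlay('pics/scene13.png','pics/c2.png','scene',(220,80,130,120),[('stirrer',591.5,179,-.01),('beaker',591.5,179,0,88)],4.5)
"
```

```text
t 31.9 pos [590.7 179.  119.1] yaw 0.09 F [-0.8 -0.6 -0.3] w 0.646 j6 0.01
turn total [0.0001 0.0031 0.0001] | shift before turn [0.0012 0.0001 0.0508] | shift after turn [0.0011 0.0001 0.0508]
```

View pics/c2.png

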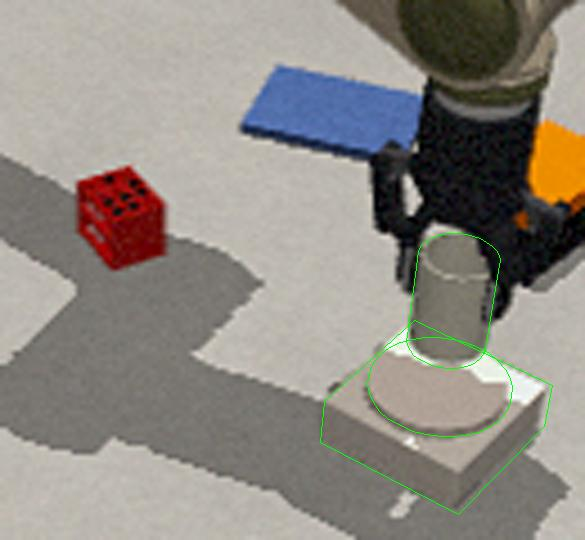

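Call:
{"name": "play_rows", "arguments": {"steps": [[[0.001,0,0.01],[0,0,0]],[[0,0,0.018],[0,0,0]],[[0,0,0.012],[0,0,0]],[[0,0,0.006],[0,0,0]],[[0,0,0.003],[0,0,0]],[[0,0,0.0015],[0,0,0]],[[0,0,0],[0,0,0]],[[0,0,0],[0,0,0]]]}}

```text
time_s: 32.8
eef_pos: [592.0, 179.1, 82.8]
ee_rot: [0.0, 0.999, 0.045, 0.0]
force: [-0.0, 0.5, -0.5]
grip_width: 0.643
```

Call:
{"name": "play_rows", "arguments": {"steps": [[[0,0,0.0015],[0,0,0]],[[0,0,0.0015],[0,0,0]],[[0,0,0],[0,0,0]],[[0,0,0],[0,0,0]]]}}

```text
time_s: 33.2
eef_pos: [592.0, 179.1, 81.1]
ee_rot: [0.0, 0.999, 0.045, 0.0]
force: [-3.1, -0.3, 5.6]
grip_width: 0.643
```

Call:
{"name": "play_rows", "arguments": {"steps": [[[0,0,0],[0,0,0]],[[0,0,0],[0,0,0]],[[0,0,0],[0,0,0]],[[0,0,0],[0,0,0]],[[0,0,0],[0,0,0]]], "grip": 0}}

```text
time_s: 33.7
eef_pos: [591.8, 179.1, 80.1]
ee_rot: [0.0, 0.999, 0.045, -0.0]
force: [-0.4, 0.1, 0.4]
grip_width: 0.997
```

Call:
{"name": "play_rows", "arguments": {"steps": [[[0,0,-0.01],[0,0,0]],[[0,0,-0.03],[0,0,0]],[[0,0,-0.04],[0,0,0]],[[0,0,-0.04],[0,0,0]],[[0,0,0],[0,0,0]]]}}

```text
time_s: 34.2
eef_pos: [593.6, 179.3, 175.2]
ee_rot: [-0.0, 0.999, 0.045, 0.004]
force: [0.8, -0.3, -0.9]
grip_width: 1.003
```

```bash
python3 -c "
from h import *
plan(392,-270,120,.09)"
```

```text
t 34.2 pos [593.6 179.3 175.2] yaw 0.09 F [ 0.8 -0.3 -0.9] w 1.003 j6 0.01
turn total [-0.0001 -0.01    0.0001] | shift before turn [-0.3222  0.5725  0.071 ] | shift after turn [-0.3215  0.5725  0.0736]
```

Call:
{"name": "play_rows", "arguments": {"steps": [[[-0.0081,0.0143,0.002],[0,0,0]],[[-0.017,0.0302,0.0037],[0,0,0]],[[-0.017,0.0302,0.0037],[0,0,0]],[[-0.017,0.0302,0.0037],[0,0,0]],[[-0.017,0.0302,0.0037],[0,0,0]],[[-0.017,0.0302,0.0037],[0,0,0]],[[-0.017,0.0302,0.0037],[0,0,0]],[[-0.017,0.0302,0.0037],[0,0,0]],[[-0.017,0.0302,0.0037],[0,0,0]],[[-0.017,0.0302,0.0037],[0,0,0]],[[-0.017,0.0302,0.0037],[0,0,0]],[[-0.017,0.0302,0.0037],[0,0,0]],[[-0.017,0.0302,0.0037],[0,0,0]],[[-0.017,0.0302,0.0037],[0,0,0]],[[-0.017,0.0302,0.0037],[0,0,0]],[[-0.017,0.0302,0.0037],[0,0,0]],[[-0.017,0.0302,0.0037],[0,0,0]],[[-0.017,0.0302,0.0037],[0,0,0]],[[-0.017,0.0302,0.0037],[0,0,0]],[[-0.0084,0.0147,0],[0,0,0]]], "grip": 0.3}}

```text
time_s: 36.2
eef_pos: [388.6, -271.6, 118.4]
ee_rot: [-0.0, 0.999, 0.044, -0.0]
force: [-0.4, 0.8, 0.1]
grip_width: 0.701
```

Call:
{"name": "play_rows", "arguments": {"steps": [[[0,0,0],[0,0,0]],[[0,0,0],[0,0,0]]]}}

```text
time_s: 36.4
eef_pos: [389.7, -269.7, 118.8]
ee_rot: [-0.0, 0.999, 0.045, -0.0]
force: [0.4, -0.4, 0.6]
grip_width: 0.698
```

Run:
```python
from snap import *
plan(392,-270,8,.09)
snap('14')
overlay('pics/scene14.png','pics/c2.png','scene',(240,100,110,100),[('stirrer',591.5,179,-.01),('beaker',592,179,0,50)],5.5)
overlay('pics/top14.png','pics/c.png','top',(160,125,75,75),[('stirrer',591.5,179,-.01),('beaker',592,179,0,50)],7)
overlay('pics/scene14.png','pics/c3.png','scene',(140,180,90,70),[('cover',392,-270,0)],7)
from fit import fit,gm
G={n:gm(f'pics/{n}14.png') for n in('top','scene')}
for k in (['top'],['scene'],['top','scene']): print(k,fit({n:G[n] for n in k},'beaker',592,179,0,False,z=50,rad=8)[0].round(1))
M['plate']=[circ(52,50)]
print(fit({'scene':gm('pics/scene0.png')},'plate',591,179,0,False,rad=8))
```

```text
t 36.4 pos [ 389.7 -269.7  118.8] yaw 0.09 F [ 0.4 -0.4  0.6] w 0.698 j6 -0.94
turn total [-0.0005  0.0005 -0.    ] | shift before turn [0.0031 0.0007 0.1478] | shift after turn [0.003  0.0006 0.1478]
['top'] [591.1 180.9  -0. ]
['scene'] [595.4 176.7  -0. ]
['top', 'scene'] [592.6 180.9  -0. ]
(array([ 5.87169447e+02,  1.80300494e+02, -8.92441018e-04]), np.float64(524.3787841796875))
```

View pics/c2.png

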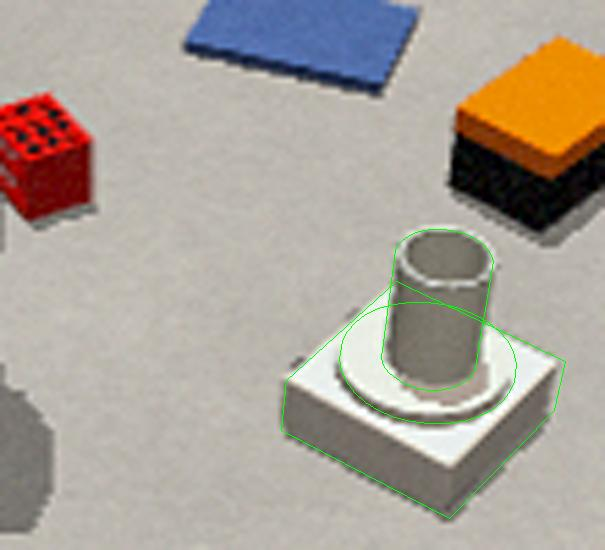

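View pics/c.png

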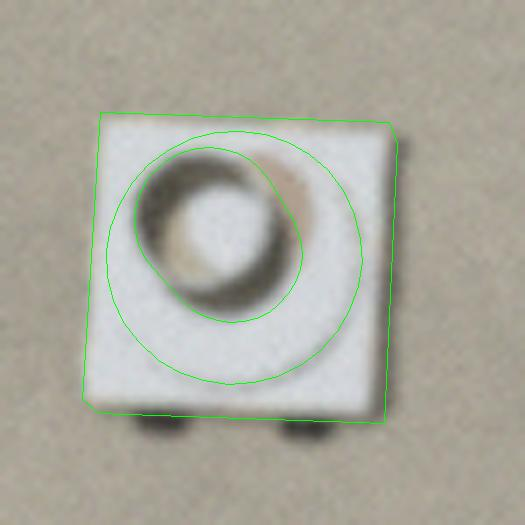

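View pics/c3.png

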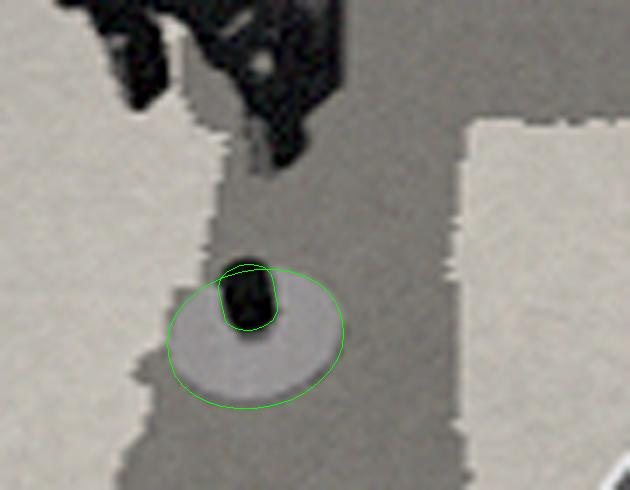

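Call:
{"name": "play_rows", "arguments": {"steps": [[[0.003,0.0006,0.015],[0,0,0]],[[0,0,0.035],[0,0,0]],[[0,0,0.04],[0,0,0]],[[0,0,0.03],[0,0,0]],[[0,0,0.016],[0,0,0]],[[0,0,0.006],[0,0,0]],[[0,0,0.003],[0,0,0]],[[0,0,0],[0,0,0]],[[0,0,0],[0,0,0]]]}}

```text
time_s: 37.4
eef_pos: [392.1, -271.0, 10.8]
ee_rot: [0.001, 0.999, 0.045, 0.0]
force: [-0.3, 0.0, 0.3]
grip_width: 0.7
```

Run:
```python
from snap import *
plan(392,-270,9,.09)
snap('15')
overlay('pics/scene15.png','pics/c3.png','scene',(140,180,90,70),[('cover',392,-270,0)],7)
```

```text
t 37.4 pos [ 392.1 -271.    10.8] yaw 0.09 F [-0.3  0.   0.3] w 0.7 j6 -0.94
turn total [ 0.0016 -0.0006 -0.    ] | shift before turn [-0.     -0.0013  0.0024] | shift after turn [-0.     -0.0013  0.0024]
```

View pics/c3.png

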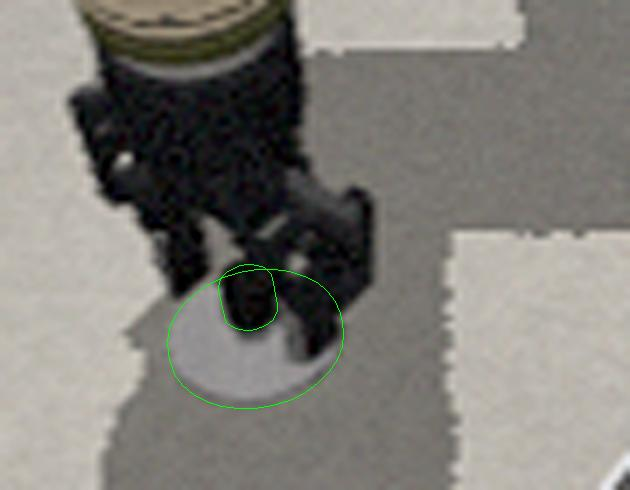

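Call:
{"name": "play_rows", "arguments": {"steps": [[[0,-0.0013,0.002],[0,0,0]],[[0,0,0],[0,0,0]]]}}

```text
time_s: 37.7
eef_pos: [391.6, -269.5, 8.6]
ee_rot: [-0.0, 0.999, 0.045, -0.0]
force: [-0.0, -0.9, -0.5]
grip_width: 0.701
```

Call:
{"name": "play_rows", "arguments": {"steps": [[[0,0,0],[0,0,0]],[[0,0,0],[0,0,0]],[[0,0,0],[0,0,0]],[[0,0,0],[0,0,0]],[[0,0,0],[0,0,0]],[[0,0,0],[0,0,0]],[[0,0,0],[0,0,0]],[[0,0,0],[0,0,0]]], "grip": 1, "squeeze": 50}}

```text
time_s: 38.5
eef_pos: [391.8, -269.7, 8.7]
ee_rot: [0.0, 0.999, 0.045, -0.0]
force: [-0.4, 0.8, 5.2]
grip_width: 0.238
```

Call:
{"name": "play_rows", "arguments": {"steps": [[[0,0,-0.01],[0,0,0]],[[0,0,-0.04],[0,0,0]],[[0,0,-0.05],[0,0,0]],[[0,0,-0.05],[0,0,0]],[[0,0,-0.05],[0,0,0]],[[0,0,-0.03],[0,0,0]],[[0,0,0],[0,0,0]],[[0,0,0],[0,0,0]]]}}

```text
time_s: 39.3
eef_pos: [391.4, -269.3, 180.5]
ee_rot: [-0.0, 0.999, 0.045, -0.0]
force: [0.2, 0.4, -1.5]
grip_width: 0.244
```

Run:
```python
from snap import *
plan(592,179.5,182,.09)
snap('16')
overlay('pics/scene16.png','pics/c3.png','scene',(120,120,130,100),[('cover',392,-270.5,0,171)],6)
```

```text
t 39.3 pos [ 391.4 -269.3  180.5] yaw 0.09 F [ 0.2  0.4 -1.5] w 0.244 j6 -0.94
turn total [-0.0007  0.0011  0.    ] | shift before turn [ 0.3201 -0.572  -0.002 ] | shift after turn [ 0.3201 -0.572  -0.002 ]
```

View pics/c3.png

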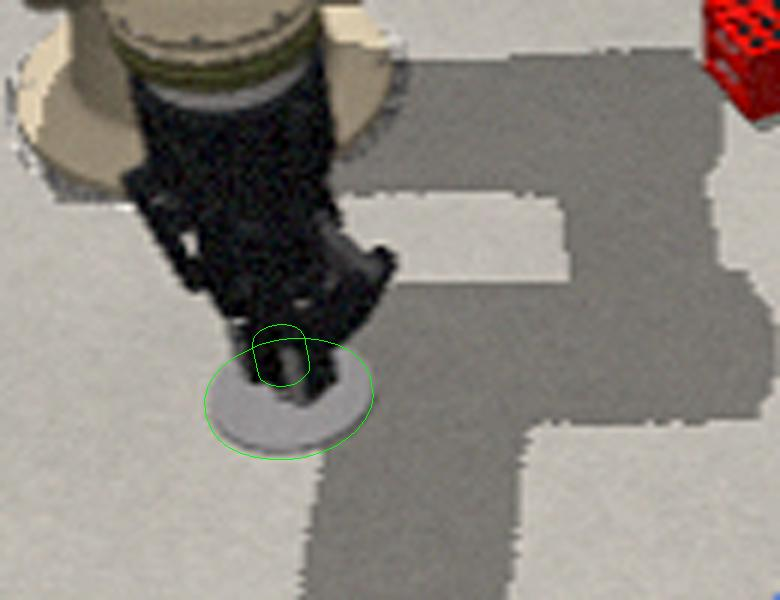

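Call:
{"name": "play_rows", "arguments": {"steps": [[[0.008,-0.0143,0],[0,0,0]],[[0.0169,-0.0302,0],[0,0,0]],[[0.0169,-0.0302,0],[0,0,0]],[[0.0169,-0.0302,0],[0,0,0]],[[0.0169,-0.0302,0],[0,0,0]],[[0.0169,-0.0302,0],[0,0,0]],[[0.0169,-0.0302,0],[0,0,0]],[[0.0169,-0.0302,0],[0,0,0]],[[0.0169,-0.0302,0],[0,0,0]],[[0.0169,-0.0302,0],[0,0,0]],[[0.0169,-0.0302,0],[0,0,0]],[[0.0169,-0.0302,0],[0,0,0]],[[0.0169,-0.0302,0],[0,0,0]],[[0.0169,-0.0302,0],[0,0,0]],[[0.0169,-0.0302,0],[0,0,0]],[[0.0169,-0.0302,0],[0,0,0]],[[0.0169,-0.0302,0],[0,0,0]],[[0.0169,-0.0302,0],[0,0,0]],[[0.0169,-0.0302,0],[0,0,0]],[[0.0079,-0.0141,0],[0,0,0]]]}}

```text
time_s: 41.4
eef_pos: [592.0, 181.6, 179.7]
ee_rot: [-0.0, 0.999, 0.046, -0.001]
force: [-0.8, -0.2, -1.6]
grip_width: 0.243
```

Call:
{"name": "play_rows", "arguments": {"steps": [[[0,0,0],[0,0,0]],[[0,0,0],[0,0,0]],[[0,0,0],[0,0,0]]]}}

```text
time_s: 41.7
eef_pos: [592.0, 178.3, 180.9]
ee_rot: [0.0, 0.999, 0.044, -0.0]
force: [-0.2, 0.0, -0.8]
grip_width: 0.244
```

Run:
```python
from snap import *
plan(592,179.3,134,.09)
snap('17')
overlay('pics/scene17.png','pics/c3.png','scene',(240,80,110,110),[('beaker',592,179,0,50)],5.4)
```

```text
t 41.7 pos [592.  178.3 180.9] yaw 0.089 F [-0.2  0.  -0.8] w 0.244 j6 0.01
turn total [ 0.0003  0.0011 -0.0013] | shift before turn [ 0.0001 -0.0014  0.0626] | shift after turn [ 0.0001 -0.0014  0.0626]
```

View pics/c3.png

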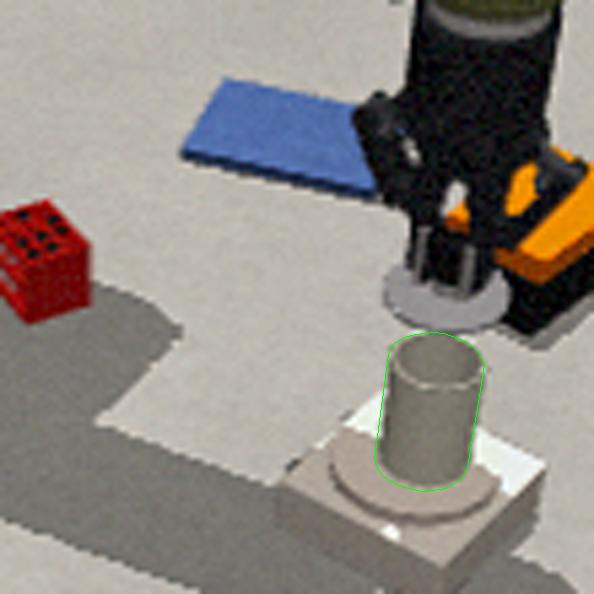

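Call:
{"name": "play_rows", "arguments": {"steps": [[[0,-0.001,0.01],[0,0,0]],[[0,0,0.02],[0,0,0]],[[0,0,0.015],[0,0,0]],[[0,0,0.009],[0,0,0]],[[0,0,0.004],[0,0,0]],[[0,0,0.0015],[0,0,0]],[[0,0,0],[0,0,0]],[[0,0,0],[0,0,0]]]}}

```text
time_s: 42.6
eef_pos: [592.4, 180.0, 136.8]
ee_rot: [-0.0, 0.999, 0.045, 0.0]
force: [-0.4, -0.2, -1.4]
grip_width: 0.241
```

Run:
```python
from snap import *
plan(592,179.3,134,.09)
snap('18')
overlay('pics/scene18.png','pics/c3.png','scene',(250,90,80,80),[('beaker',592,179,0,50),('cover',592,179.3,0,128)],7)
```

```text
t 42.6 pos [592.4 180.  136.8] yaw 0.09 F [-0.4 -0.2 -1.4] w 0.241 j6 0.02
turn total [ 0.     -0.0006  0.    ] | shift before turn [-0.0006  0.0008  0.0038] | shift after turn [-0.0006  0.0008  0.0038]
```

View pics/c3.png

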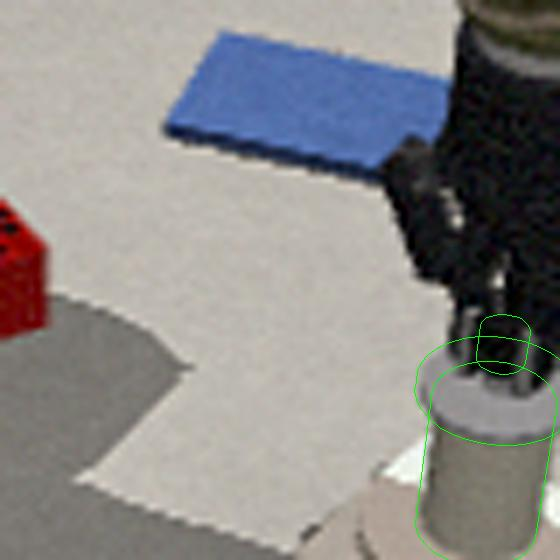

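Call:
{"name": "play_rows", "arguments": {"steps": [[[0,0.0005,0.0015],[0,0,0]],[[0,0,0.0015],[0,0,0]],[[0,0,0],[0,0,0]],[[0,0,0],[0,0,0]]]}}

```text
time_s: 43.1
eef_pos: [592.2, 179.5, 134.0]
ee_rot: [0.0, 0.999, 0.045, -0.0]
force: [-0.2, -0.5, -1.3]
grip_width: 0.24
```

Call:
{"name": "play_rows", "arguments": {"steps": [[[0,0,0.0012],[0,0,0]],[[0,0,0.0012],[0,0,0]],[[0,0,0],[0,0,0]],[[0,0,0],[0,0,0]]]}}

```text
time_s: 43.5
eef_pos: [592.5, 179.6, 133.8]
ee_rot: [0.0, 0.999, 0.045, 0.001]
force: [-3.6, -0.1, 7.8]
grip_width: 0.237
```

Contact. I'll release, opening only partly.

Call:
{"name": "play_rows", "arguments": {"steps": [[[0,0,0],[0,0,0]],[[0,0,0],[0,0,0]],[[0,0,0],[0,0,0]],[[0,0,0],[0,0,0]],[[0,0,0],[0,0,0]]], "grip": 0.35}}

```text
time_s: 44.0
eef_pos: [592.2, 179.6, 132.2]
ee_rot: [0.0, 0.999, 0.045, -0.0]
force: [0.9, -0.5, 0.8]
grip_width: 0.651
```

Call:
{"name": "play_rows", "arguments": {"steps": [[[0,0,-0.006],[0,0,0]],[[0,0,-0.02],[0,0,0]],[[0,0,-0.04],[0,0,0]],[[0,0,-0.04],[0,0,0]],[[-0.03,0,-0.02],[0,0,0]],[[-0.04,0,0],[0,0,0]],[[-0.04,0,0],[0,0,0]],[[-0.04,0,0],[0,0,0]],[[-0.04,0,0],[0,0,0]],[[-0.04,0,0],[0,0,0]],[[0,0,0],[0,0,0]],[[0,0,0],[0,0,0]]]}}

```text
time_s: 45.2
eef_pos: [420.7, 164.1, 227.6]
ee_rot: [-0.0, 0.999, 0.045, 0.001]
force: [0.4, -0.5, -0.0]
grip_width: 0.651
```

Run:
```python
from snap import *
plan(592,179.3,134,.09)
snap('19')
overlay('pics/scene19.png','pics/c2.png','scene',(180,90,170,200),[],3)
overlay('pics/top19.png','pics/c.png','top',(150,90,230,150),[('stirrer',591,179.5,-.01),('cover',592,179.5,0,125)],3.4)
overlay('pics/scene19.png','pics/c3.png','scene',(260,100,90,90),[('cover',592,179.3,0,125),('stirrer',591,179.5,-.01)],6)
```

```text
t 45.2 pos [420.7 164.1 227.6] yaw 0.09 F [ 0.4 -0.5 -0. ] w 0.651 j6 0.02
turn total [ 0.     -0.0016  0.    ] | shift before turn [0.2291 0.0003 0.1251] | shift after turn [0.2293 0.0003 0.1248]
```

View pics/c2.png

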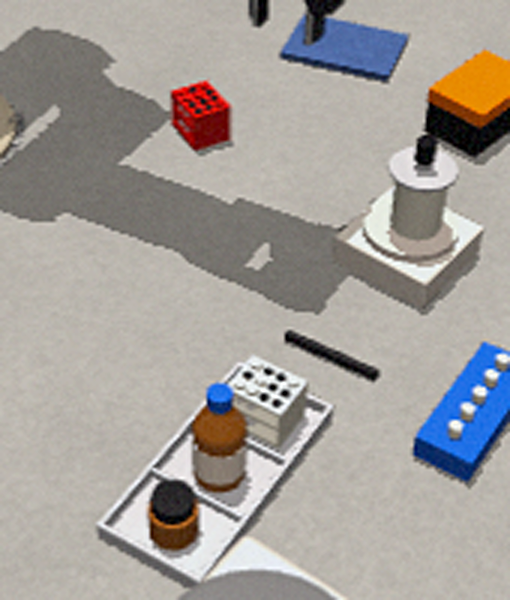

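View pics/c.png

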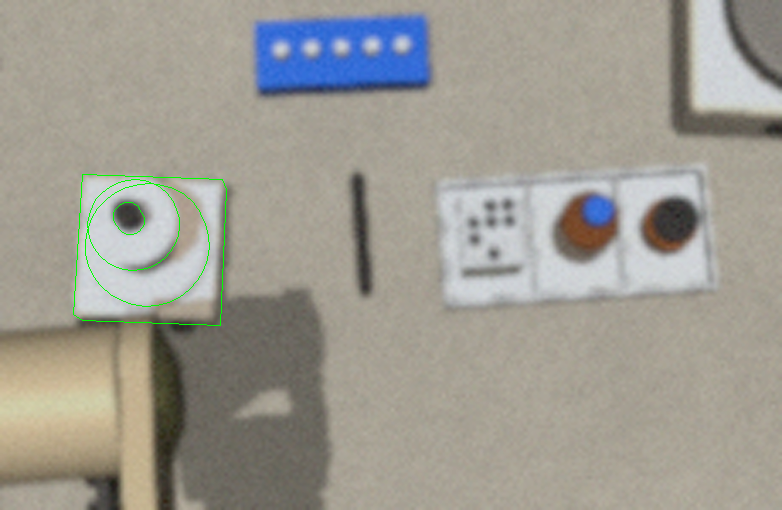

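View pics/c3.png

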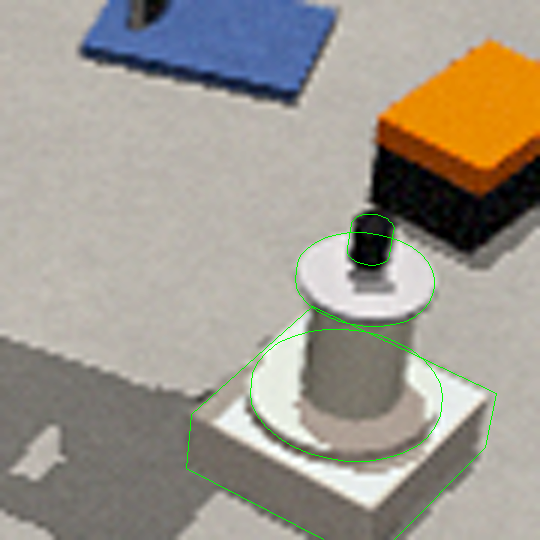

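```bash
python3 -c "
from rig import ctrl
print(ctrl.finish_job())"
```

```text
the job is handed in; nothing more can be done
None
```

The layout is done and handed in at about 45 s of the 131 s allowed. I placed the pieces in the order asked:
- **Tray:** the bottle is in the middle bay, the white rack in the end bay nearer the stirrer (+y), and the jar in the end bay away from it (-y).
- **Stirrer:** the beaker stands on the small white stirrer's plate, with the cover on top of it, knob up.

In the last pictures from both cameras, all three tray pieces stand upright inside their bays. The cover matches its planned place centred on the beaker. The tip box, vial block and red rack look where they were. The wash bottle was outside the last close-ups, but the arm never went near it. The highest contact force I read was about 8 N, and the gripper was clear of everything at hand-in.

The measurements disagreed in a few places:
- **Stirrer plate:** estimates of its centre differed by 3–5 mm between views, so the beaker may be about 3 mm off the middle of the plate.
- **Bottle:** it may sit 1–2 mm off its bay centre.
- **Tray:** the automatic outline fit was about 4 mm off at first, so I corrected its position by eye against the inner rim and ribs.

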